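# Weigh a packed cookie carton on the baker's balance

## Task

Weigh the packed cookie carton on the balance: stand it on the middle of the square plate, load the round plate with whichever of the steel weights it takes, and slide the poise along its bar until the beam comes to rest level. Set the carton and weights down gently and upright, keep any weights you do not need standing on the bench, and leave the other things on the bench where they are.

Things in the scene. Friction and masses are not known exactly. Their poses are not given: they have to be found in the camera images.
- scale: the baker's two-pan balance, fixed: cast body 200 x 300 x 53 mm, thin indicator post to 203 mm in its middle. Origin: centre of its underside, on the bench; x points away from its poise bar (which is on the robot's side), y runs along the beam from the round weights plate to the square goods plate, z up. Plates are 115 mm either side of the middle, the fulcrum 85 mm up. Place and yaw vary
- beam (a joint): tilt of the beam, rad: 0 = level (black pointer at the middle mark of the post), positive = weights plate down, goods plate up; stops at -0.12 and 0.12. Level with empty plates and the poise at 0; 10 g out of balance tilts it about 0.026, some 45 g takes it to a stop. It settles in about 1.5 s once left free. The plates stay horizontal and move up to 14 mm up or down
- poise (a joint): place of the sliding poise on its bar, m, 0 to 0.130: 0 is the goods-plate end of the bar (reads 0 g); every millimetre towards the weights-plate end adds 1 g to the weights side, so 130 g at the far end. It slides with about 1 N of friction and stays where it is left; it starts somewhere past 0.05, so the empty beam starts on its stop
- poise_knob (a point): grip point on the poise's upright round knob, 16 mm across (19 mm at a collar), 20 mm below its top. Below this point the knob is free for 20 mm; then come the poise's block (24 x 18 mm, 18 along the bar) and the bar, its top edge 32 mm below. The bar runs along the scale's y, 135 mm to the robot's side of the middle. At level this point is 133 mm above the bench
- goods_plate_top (a point): centre of the top face of the square steel goods plate, 150 x 150 mm, 121 mm above the bench when the beam is level; axes as the scale's. It lies on the scale's +y side (the left, seen from the robot)
- weights_plate_top (a point): centre of the top face of the round steel weights plate, 150 mm across, 121 mm above the bench when the beam is level (a rim wire stands 2 mm up at its edge); on the scale's -y side (the right, seen from the robot)
- goods_plate: the square goods plate with its stem: rises and sinks, stays horizontal. Origin on the bench below its centre when level, axes as the scale's
- weights_plate: the round weights plate with its stem: rises and sinks, stays horizontal. Origin on the bench below its centre when level, axes as the scale's
- carton: closed, taped cardboard carton of cookies, 120 mm long (its x), 64 mm wide (its y), 95 mm high, standing on the bench to the left of the scale. Origin: centre of its underside, z up. Its weight is not known beforehand: 240 to 620 g, differs each time, centre of mass in the middle
- weight_500: plain steel knob weight of 500 g: cylindrical body 44 mm across and 41 mm high with a knob on top (24 mm across), 64 mm high overall; a body grip is easiest. Origin: centre of its underside, z up. Starts standing on the bench to the right of the scale; which weight stands where varies. The largest of the four.
- weight_200a: plain steel knob weight of 200 g: cylindrical body 33 mm across and 30 mm high with a knob on top (18 mm across), 49 mm high overall; a body grip is easiest. Origin: centre of its underside, z up. Starts standing on the bench to the right of the scale; which weight stands where varies. One of two alike.
- weight_200b: plain steel knob weight of 200 g: cylindrical body 33 mm across and 30 mm high with a knob on top (18 mm across), 49 mm high overall; a body grip is easiest. Origin: centre of its underside, z up. Starts standing on the bench to the right of the scale; which weight stands where varies. One of two alike.
- weight_100: plain steel knob weight of 100 g: cylindrical body 26 mm across and 25 mm high with a knob on top (15 mm across), 41 mm high overall; a body grip is easiest. Origin: centre of its underside, z up. Starts standing on the bench to the right of the scale; which weight stands where varies. The smallest of the four.
- tub_a: bystander: clear round tub of cookies, 98 mm across, 75 mm high, behind on the left or right; origin under its centre
- tub_b: bystander: the other such tub
- spatula: bystander: spatula lying on the bench near the robot on the left; origin near its middle, x along it
- brush: bystander: pastry brush lying near the robot on the right; origin near its middle, x along it
- jam_jar: bystander: lidded jar, 68 mm across, 95 mm high, to the left of the carton; origin under its centre
- tape_stand: bystander: grey tape dispenser, 160 x 52 x 100 mm, to the right; origin under its base
- scraper: bystander: dough scraper lying flat between the robot and the scale, 120 x 85 x 22 mm; origin under its middle
Things that resemble listed ones, but are neither listed nor needed, are in the scene too. Leave any green look-alike of the carton alone.

How it is judged:
By the outcome, as a careful person would: the job done as asked, in the order asked, and still so for the second after the job is handed in, with the robot touching nothing.
It also fails if it takes over 72 s, if anything falls off the work surface, if the arm or the gripper's body presses on something with over 40 N, if the wrist force passes 120 N, or if a joint passes its speed limit or range.

## Robot

A 6-joint arm with a two-finger parallel gripper is mounted at the origin on the work surface. World frame = base frame: x ahead of the robot, y to its left, z up, the work surface at z = 0. Lengths are in mm, angles in degrees, forces in N, time in s.
With the tool pointing down it reaches from about 350 to 850 mm from the base axis. Payload 8.1 kg.
Tool frame: the origin (TCP) lies midway between the tips of the shut fingers; the grasp point (between the pads) lies 19 mm behind it; x points along the fingers, y is the direction in which the jaws open and shut, and the axes are right-handed (so a half turn about x gives the same grasp; the last joint's range is limited). The gripper opens to 85 mm and grips with 20 to 120 N. Pads are 22 mm wide; open, the fingers measure 114 mm over their backs; the gripper's body (76 mm by 85 mm) begins 54 mm behind the grasp point. The pads swing forward as they close: fully open they stand 13 mm farther back than shut.
Start: joints at [-81.669, 7.471, 85.268, -0, 87.261, -4.893], TCP at [137.274, -584.09, 201.592] pointing down, gripper open.
Joint ranges: [-169.43, 169.43], [-51.17, 129.36], [1.28, 143.12], [-76.62, 256.62], [0, 156.53], [-152.29, 152.29]. Speed limits (degrees/s): [136.94, 136.94, 159.86, 180, 180, 180].

## Interface

Orientations are given as [roll, pitch, yaw] about the fixed x, y, z axes, in that order (R = Rz(yaw) Ry(pitch) Rx(roll)).
In Python, from bench import sense, snapshot, hand_in gives the robot as it stands.
- The arm moves only by the tool drive_tool, never from a script. Its argument "deltas" is a list of rows, each a list of 7 numbers: the closure in counts, from 0 (fully open) to 255 (shut), then the shift along the tool's x, y, z in m, then the turn, a rotation vector about the tool's x, y, z in rad. A call has exactly 10 rows; each row is the pose to reach, as a shift and turn from the pose commanded when the call began, along the tool's axes at that moment; what a row does not reach only later rows make up. A row lasts 1/12 s, in which the tool goes at most 41.7 mm and 7.16 degrees, less where a joint would pass 70% of its speed; a pose out of reach is approached as far as the arm can. A call with a gripper value outside its range is refused whole. The fingers move at their own pace and stop on an object; "squeeze" is the grip in N (left out, the last holds). Time passes only in rows, so rows that repeat a pose let the fingers close, or fill a call up. It gives the time, the measured TCP pose, the force and the opening at its end, in the units of the state.
- sense(): the state, without advancing time (a new reading comes with each control period).
- snapshot(name): name is "scene" or "top" or "wrist"; returns a dict with "frame" (384x512x3 uint8, blue, green, red), "fx", "fy", "cx", "cy" (pixels), "k1" (the pictures are not rectified: a ray, as slopes to the right and down, at radius r is drawn at 1 + k1 r^2 times it, then the intrinsics apply), "rvec" (rotation vector, rad) and "tvec" (3), from world to camera coordinates, as OpenCV has them. Camera axes: x right, y down, z forward; pixel columns grow to the right and rows downward; lengths in mm; the calibration is good to about 2 mm. A picture is of the moment at which its call begins. There is no depth.
- hand_in(): hands the job in, once; it reports no verdict.
The state is a dict: "time": time; "joint_pos": joint angles; "qd": joint speeds; "joint_efforts": joint torques, N m; "tool_pos": TCP position; "tcp_rot": TCP orientation; "ft_force": force on the tool from outside, world axes, zero at the start; "wrist_torque": the same for the moment, N m; "finger_gap": finger opening in mm.
Only numpy, scipy, OpenCV 4.12 (cv2) and the standard library are available. Lean on these libraries where they do the work, as an engineer would, in place of code of your own. Each camera call takes 0.05 s, during which the arm holds its last target.

## Working session

There is one attempt and no reset: what is moved stays moved. The work goes in short steps, Python scripts to look and compute and a tool call to move; the robot and the scene stay as the last step left them, time stands still between calls to the robot, and variables do not carry over. Pictures are saved under pics/ and viewed, and the job is handed in when it is done.

Besides the shell and the picture viewer there is one more tool, called as a command line: name --pt "numbers of a row" for each row, then --argument value for the rest. drive_tool: Moves the arm, as the interface text tells. Its arguments: {"type":"object","properties":{"deltas":{"type":"array","items":{"type":"array","items":{"type":"number"}}},"squeeze":{"type":"number"}},"required":["deltas"]}

```bash
mkdir -p pics; ls; python3 - <<'E'
from bench import sense, snapshot
import cv2,numpy as np,pickle
s=sense(); print(s)
d={}
for n in ["scene","top","wrist"]:
    p=snapshot(n); d[n]=p
    cv2.imwrite(f"pics/{n}0.png",cv2.resize(p["frame"],(800,600),interpolation=cv2.INTER_CUBIC))
    print(n,{k:np.round(v,4) if k!='frame' else 0 for k,v in p.items()})
pickle.dump(d,open("s0.pkl","wb"))
E
```

```text
pics
{'time': 0.0, 'joint_pos': array([-8.16690764e+01,  7.51595213e+00,  8.53289275e+01,  8.12962936e-04,
        8.72633638e+01, -4.89201583e+00]), 'qd': array([-0.06052341,  0.01006299, -0.08256059, -0.03058622, -0.0278057 ,
       -0.00921618]), 'joint_efforts': array([-1.79344101e-03, -5.69402182e+01, -5.00554955e+01, -3.93965574e-04,
        1.44792034e-02, -7.51290077e-05]), 'tool_pos': array([ 137.1929051 , -583.47349708,  200.53907883]), 'tcp_rot': array([-95.32179794,  89.89175352,  97.90110187]), 'ft_force': array([0.0419619 , 0.40550697, 0.42525732]), 'wrist_torque': array([-0.02712603, -0.01885171,  0.03924506]), 'finger_gap': 85.49903338842375}
scene {'frame': 0, 'fx': np.float64(435.7026), 'fy': np.float64(435.7026), 'cx': np.float64(251.8263), 'cy': np.float64(192.2381), 'k1': np.float64(-0.0255), 'rvec': array([ 2.2142,  1.2732, -0.4154]), 'tvec': array([-221.7896, -286.1067, 1740.144 ])}
top {'frame': 0, 'fx': np.float64(347.8255), 'fy': np.float64(347.8255), 'cx': np.float64(251.8473), 'cy': np.float64(191.4985), 'k1': np.float64(0.014), 'rvec': array([ 2.164 , -2.1897,  0.0723]), 'tvec': array([  13.1187,  507.4907, 1264.6323])}
wrist {'frame': 0, 'fx': np.float64(327.3324), 'fy': np.float64(327.3324), 'cx': np.float64(256.4171), 'cy': np.float64(187.3696), 'k1': np.float64(-0.0016), 'rvec': array([-2.2545,  1.785 ,  0.292 ]), 'tvec': array([-598.2181,  -40.9729,  379.291 ])}
```

View pics/scene0.png

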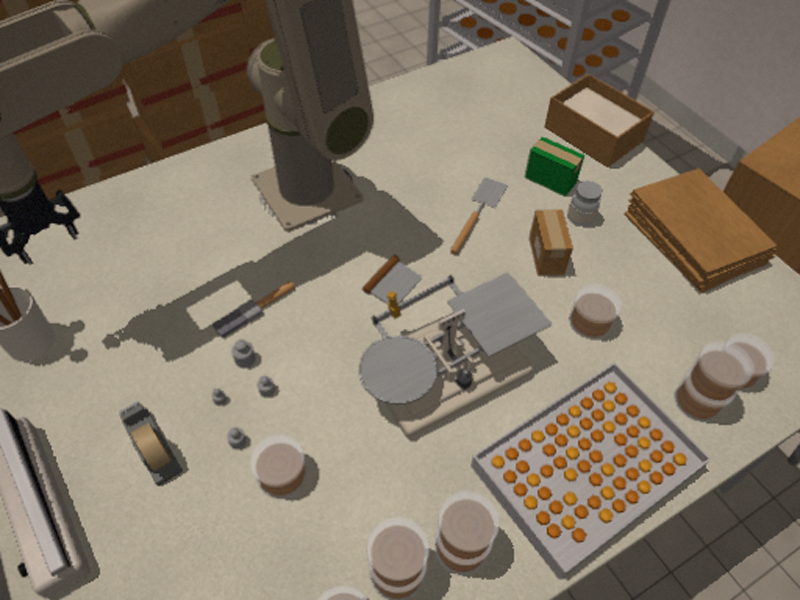

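View pics/top0.png

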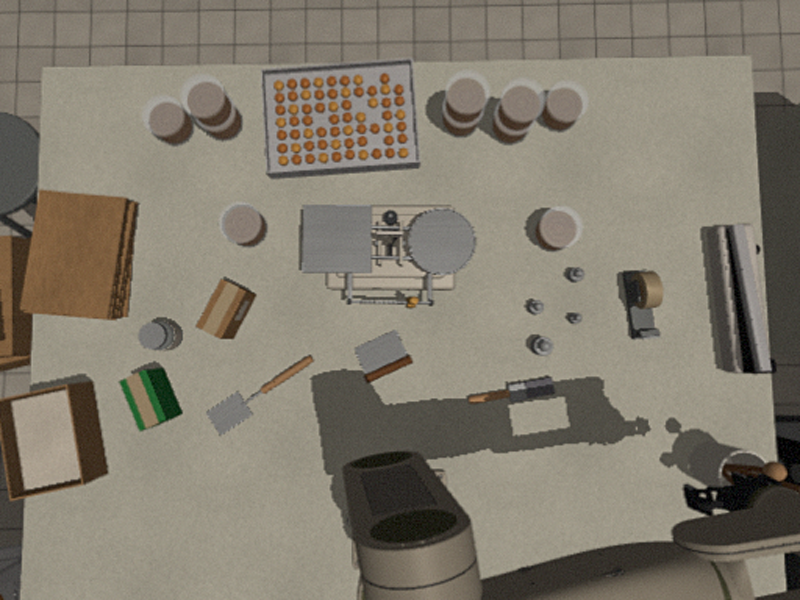

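View pics/wrist0.png

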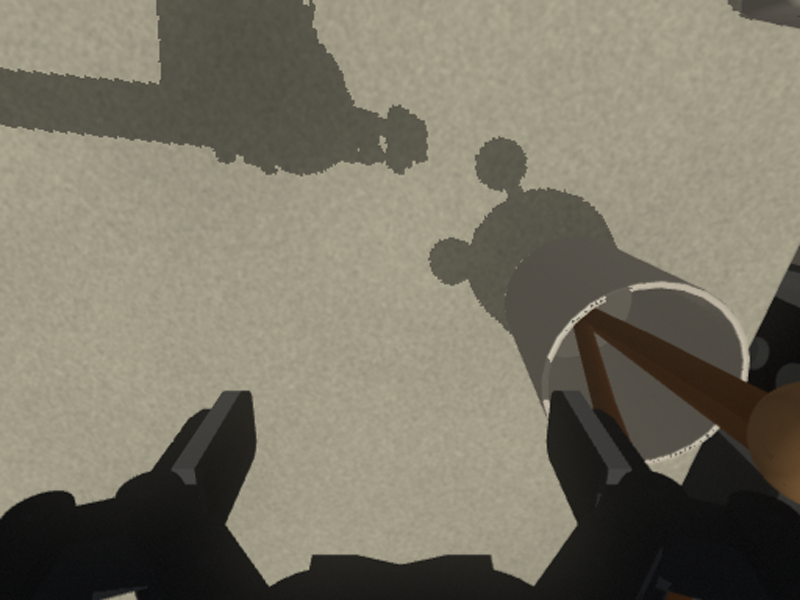

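The top view at 800 px shows the scale at about (385,245) and the weights at (541,345), (535,306), (574,318) and (575,273). There are two carton candidates. The brown taped one at (228,308) fits: it's kraft cardboard, left of the scale, next to the jar. The green one at (150,398) is the look-alike I must leave alone. Next I'll measure and zoom in.

```bash
cat > h.py <<'E'
import cv2,numpy as np
from scipy.spatial.transform import Rotation as R
def cam(p):
    K=np.array([[p['fx'],0,p['cx']],[0,p['fy'],p['cy']],[0,0,1.]]);D=np.array([p['k1'],0,0,0,0.])
    Rm=cv2.Rodrigues(np.array(p['rvec'],float))[0];t=np.array(p['tvec'],float).ravel()
    return K,D,Rm,t
def ray(p,uv):
    K,D,Rm,t=cam(p); n=cv2.undistortPoints(np.array(uv,float).reshape(-1,1,2),K,D).reshape(-1,2)
    d=np.c_[n,np.ones(len(n))]@Rm; o=-Rm.T@t
    return o,d/np.linalg.norm(d,axis=1)[:,None]
def onz(p,uv,z):
    o,d=ray(p,uv); s=(z-o[2])/d[:,2]; return o+d*s[:,None]
def tri(p1,uv1,p2,uv2):
    o1,d1=ray(p1,uv1);o2,d2=ray(p2,uv2);d1=d1[0];d2=d2[0]
    A=np.c_[d1,-d2];s=np.linalg.lstsq(A,o2-o1,rcond=None)[0]
    a=o1+s[0]*d1;b=o2+s[1]*d2
    return (a+b)/2,np.linalg.norm(a-b)
def proj(p,X):
    K,D,Rm,t=cam(p); return cv2.projectPoints(np.array(X,float).reshape(-1,3),np.array(p['rvec'],float),t,K,D)[0].reshape(-1,2)
def crop(p,x0,y0,w,h,name):
    c=p['frame'][y0:y0+h,x0:x0+w];s=min(800/w,600/h)
    cv2.imwrite(name,cv2.resize(c,None,fx=s,fy=s,interpolation=cv2.INTER_CUBIC)); print(name,'scale',s)
def down(jaw):  # tool x down, y = jaw direction (deg from world x)
    a=np.radians(jaw);y=np.array([np.cos(a),np.sin(a),0]);x=np.array([0,0,-1.]);return R.from_matrix(np.c_[x,y,np.cross(x,y)])
def pose(s): return np.array(s['tool_pos']),R.from_euler('xyz',s['tcp_rot'],degrees=True)
def delta(p0,R0,p,Rt):
    "shift m, rotvec rad in tool axes"
    return np.round(R0.inv().apply(np.array(p)-p0)/1000,4),np.round((R0.inv()*Rt).as_rotvec(),4)
E
python3 - <<'E'
import pickle;from h import *
d=pickle.load(open("s0.pkl","rb"));T=d['top'];S=d['scene']
crop(T,120,165,100,75,'pics/c_carton.png')
crop(T,185,120,128,96,'pics/c_scale.png')
crop(T,320,160,80,75,'pics/c_w.png')
crop(S,220,160,140,125,'pics/s_scale.png')
crop(S,125,205,80,90,'pics/s_w.png')
crop(S,325,115,70,70,'pics/s_c.png')
E
```

```text
pics/c_carton.png scale 8.0
pics/c_scale.png scale 6.25
pics/c_w.png scale 8.0
pics/s_scale.png scale 4.8
pics/s_w.png scale 6.666666666666667
pics/s_c.png scale 8.571428571428571
```

View pics/c_carton.png

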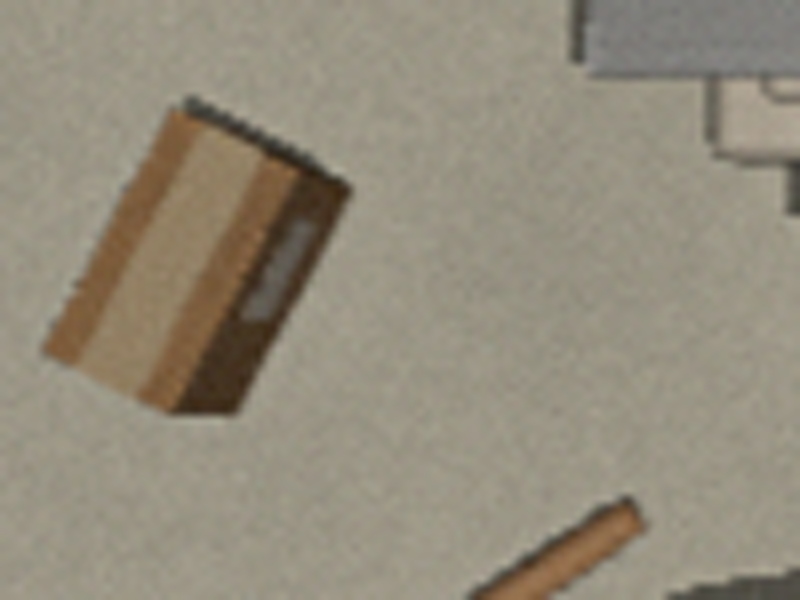

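View pics/c_scale.png

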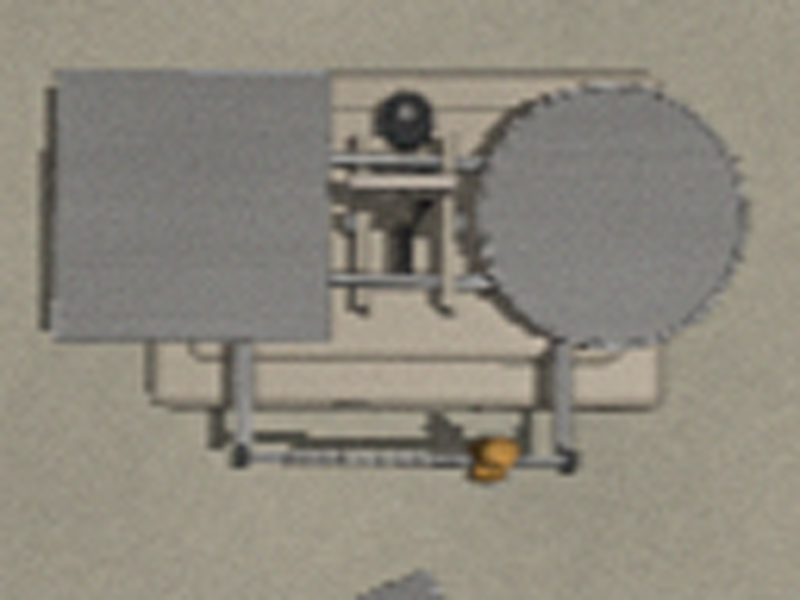

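View pics/c_w.png

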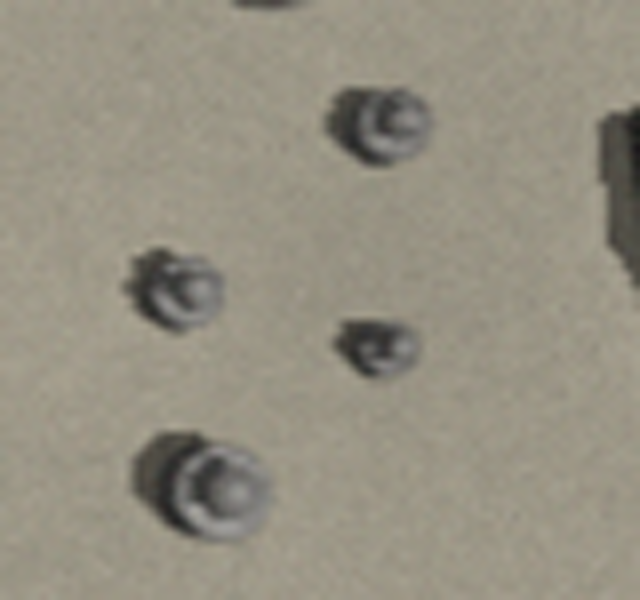

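View pics/s_scale.png

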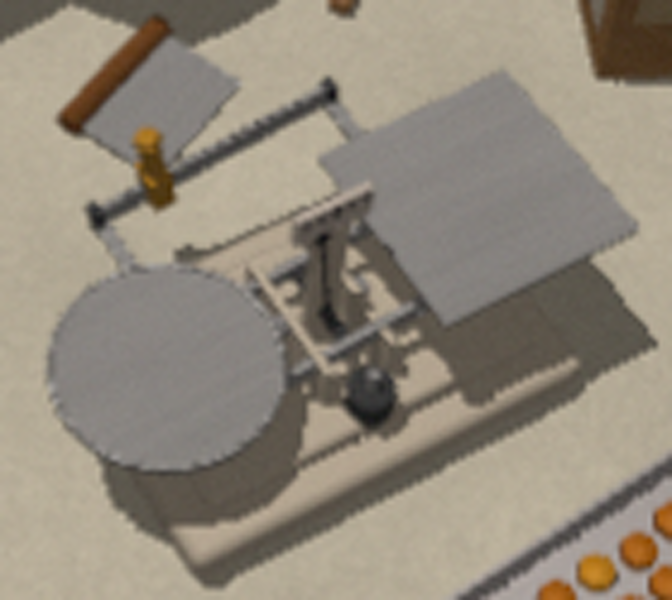

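View pics/s_w.png

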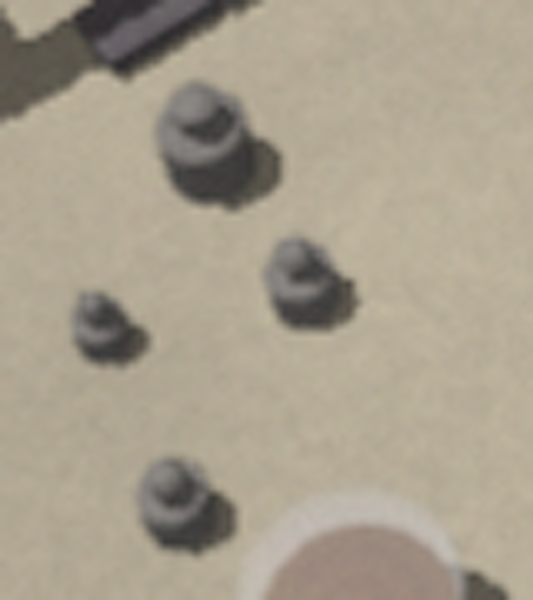

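View pics/s_c.png

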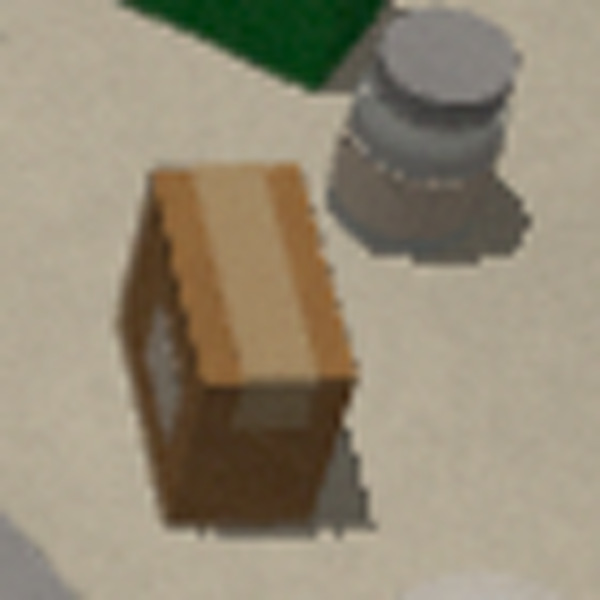

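```bash
python3 - <<'E'
import pickle;from h import *
d=pickle.load(open("s0.pkl","rb"));T=d['top'];S=d['scene']
f=lambda pts,x0,y0,s:[[x0+(a+.5)/s-.5,y0+(b+.5)/s-.5] for a,b in pts]
ct=f([(180,105),(297,175),(172,411),(45,352)],120,165,8.)
cs=f([(205,385),(155,170),(298,165),(355,380)],325,115,8.5714)
A=onz(T,ct,95);B=None
print('carton top cam',A.round(0).tolist(),A.mean(0).round(1))
# correspondence: which scene corner
for o in range(4):
    q=[cs[(i+o)%4] for i in range(4)];q2=onz(S,q,95)
    print(o,np.linalg.norm(q2-A,axis=1).round(0))
Bm=onz(S,cs,95);print('carton scene',Bm.round(0).tolist(),Bm.mean(0).round(1))
e=(A[0]+A[1]-A[2]-A[3])/2;print('long ax len,ang',np.linalg.norm(e),np.degrees(np.arctan2(e[1],e[0])))
e=(A[1]+A[2]-A[0]-A[3])/2;print('short',np.linalg.norm(e),np.degrees(np.arctan2(e[1],e[0])))
wt=f([(228,490),(403,115),(200,290),(392,345)],320,160,8.)
ws=f([(197,105),(174,475),(297,253),(95,305)],125,205,6.6667)
for n,a,b,z in zip(['500','200far','200near','100'],wt,ws,[64,49,49,41]):
    print(n,onz(T,[a],z).round(1)[0],onz(S,[b],z).round(1)[0],tri(T,a,S,b))
g=f([(55,72),(328,70),(330,340),(55,340)],185,120,6.25)
G=onz(T,g,135);print('goods',G.round(0).tolist(),G.mean(0))
gs=f([(320,160),(503,70),(637,228),(447,325)],220,160,4.8)
G=onz(S,gs,135);print('goods scene',G.round(0).tolist(),G.mean(0))
print('wp',onz(T,f([(613,217)],185,120,6.25),107),onz(S,f([(167,367)],220,160,4.8),107))
a=f([(242,455),(567,460),(507,450)],185,120,6.25);b=f([(330,90),(97,213),(148,138)],220,160,4.8)
for i in range(3): print('bar/knob',tri(T,a[i],S,b[i]))
E
```

```text
carton top cam [[555.0, 389.0, 95.0], [524.0, 338.0, 95.0], [422.0, 391.0, 95.0], [448.0, 446.0, 95.0]] [486.9 391.2  95. ]
0 [ 62. 116.  59. 120.]
1 [135. 131. 132. 136.]
2 [121.  59. 118.  63.]
3 [2. 4. 2. 2.]
carton scene [[525.0, 335.0, 95.0], [420.0, 390.0, 95.0], [447.0, 444.0, 95.0], [553.0, 389.0, 95.0]] [486.3 389.5  95. ]
long ax len,ang 118.1737504852766 -27.822997835198354
short 60.68774089201359 -118.28811750375013
500 [ 396.4 -331.4   64. ] [ 400.2 -336.4   64. ] (array([ 395.69396659, -334.62137608,   56.32415921]), np.float64(2.5323688938548283))
200far [ 563.6 -419.3   49. ] [ 565.9 -419.7   49. ] (array([ 564.09037427, -419.90955068,   46.04337205]), np.float64(0.6969897588680485))
200near [ 485.7 -325.8   49. ] [ 489.4 -326.5   49. ] (array([ 486.27582062, -326.50174823,   44.37640977]), np.float64(1.1261278891161866))
100 [ 460.4 -413.1   41. ] [ 463.1 -418.    41. ] (array([ 459.99325899, -416.56635145,   34.56925722]), np.float64(2.978623675953598))
goods [[708.0, 203.0, 135.0], [707.0, 54.0, 135.0], [559.0, 54.0, 135.0], [560.0, 203.0, 135.0]] [633.33125162 128.41589652 135.        ]
goods scene [[561.0, 53.0, 135.0], [560.0, 200.0, 135.0], [708.0, 198.0, 135.0], [707.0, 52.0, 135.0]] [633.9857705  125.66261246 135.        ]
wp [[ 628.79945678 -101.99882667  107.        ]] [[ 631.66894412 -103.80709198  107.        ]]
bar/knob (array([498.79958171, 104.18625795, 107.39796793]), np.float64(0.715745044396526))
bar/knob (array([495.16923912, -76.31384895,  85.5427148 ]), np.float64(1.8043994134668866))
bar/knob (array([497.17446841, -39.85024892, 146.52704678]), np.float64(0.8875704526939875))
```

```bash
python3 - <<'E'
from h import *;from bench import sense
s=sense();p,r=pose(s);print(p,r.as_matrix().round(3),'jaw',np.degrees(np.arctan2(*r.as_matrix()[:2,1][::-1])))
for n,q,j in [('via1',[330,-420,290],None),('via2',[480,-150,290],None),('via3',[500,100,290],62),('carton',[487,390,150],62)]:
    print(n,*delta(p,r,q,down(j) if j else r))
E
```

```text
[ 137.21440261 -583.62392308  200.78560026] [[-0.     0.229 -0.973]
 [ 0.001 -0.973 -0.229]
 [-1.    -0.001 -0.   ]] jaw -76.77381642279326
via1 [-0.089  -0.1153 -0.2251] [0. 0. 0.]
via2 [-0.0887 -0.3438 -0.4329] [0. 0. 0.]
via3 [-0.0883 -0.5826 -0.5096] [-2.4221e+00 -1.8000e-03  5.0000e-04]
carton [ 0.0521 -0.8677 -0.5633] [-2.4221e+00 -1.8000e-03  5.0000e-04]
```

drive_tool --pt "0 -0.09 -0.115 -0.225 -1.2 0 0" --pt "0 -0.09 -0.115 -0.225 -1.2 0 0" --pt "0 -0.09 -0.115 -0.225 -1.2 0 0" --pt "0 -0.09 -0.115 -0.225 -1.2 0 0" --pt "0 -0.09 -0.115 -0.225 -1.2 0 0" --pt "0 -0.09 -0.115 -0.225 -1.2 0 0" --pt "0 -0.09 -0.344 -0.433 -1.2 0 0" --pt "0 -0.09 -0.344 -0.433 -1.2 0 0" --pt "0 -0.09 -0.344 -0.433 -1.2 0 0" --pt "0 -0.09 -0.344 -0.433 -1.2 0 0" --squeeze 30

```text
time: 0.98
tool_pos: [401.0, -285.7, 288.5]
tcp_rot: [-173.7, 90.0, 88.7]
ft_force: [0.1, -0.1, 0.3]
finger_gap: 85.8
```

```bash
cat > d.py <<'E'
import sys;from h import *;from bench import sense
s=sense();p,r=pose(s);M=r.as_matrix()
print('t',round(s['time'],2),'tcp',p.round(1),'jaw',round(np.degrees(np.arctan2(M[1,1],M[0,1])),2),'tilt',np.degrees(np.arccos(-M[2,0])).round(2),'F',np.round(s['ft_force'],2),'gap',round(s['finger_gap'],1),'q',np.round(s['joint_pos'],0))
for a in sys.argv[1:]:
    v=[float(x) for x in a.split(',')]; print(a,*delta(p,r,v[:3],down(v[3])))
E
python3 d.py 500,0,290,62 500,200,290,62 487,390,150,62 487,390,40,62
```

```text
t 0.98 tcp [ 401.  -285.7  288.5] jaw -7.63 tilt 0.0 F [ 0.14 -0.13  0.26] gap 85.8 q [-41. -10.  94.   0.  97. -34.]
500,0,290,62 [-0.0015  0.0602 -0.2963] [-1.2153e+00 -1.0000e-04 -0.0000e+00]
500,200,290,62 [-0.0015  0.0336 -0.4945] [-1.2153e+00 -1.0000e-04 -0.0000e+00]
487,390,150,62 [ 0.1386 -0.0045 -0.6811] [-1.2153e+00 -1.0000e-04 -0.0000e+00]
487,390,40,62 [ 0.2486 -0.0045 -0.6811] [-1.2153e+00 -1.0000e-04 -0.0000e+00]
```

drive_tool --pt "0 0 0.06 -0.296 -1.215 0 0" --pt "0 0 0.06 -0.296 -1.215 0 0" --pt "0 0 0.06 -0.296 -1.215 0 0" --pt "0 0 0.06 -0.296 -1.215 0 0" --pt "0 0 0.06 -0.296 -1.215 0 0" --pt "0 0 0.06 -0.296 -1.215 0 0" --pt "0 0 0.034 -0.495 -1.215 0 0" --pt "0 0 0.034 -0.495 -1.215 0 0" --pt "0 0 0.034 -0.495 -1.215 0 0" --pt "0 0 0.034 -0.495 -1.215 0 0"

```text
time: 1.82
tool_pos: [496.3, 116.4, 288.4]
tcp_rot: [-127.7, 90.0, -155.8]
ft_force: [0.4, -0.5, -0.5]
finger_gap: 85.4
```

```bash
python3 d.py 487,390,180,62 487,390,40,62
```

```text
t 1.82 tcp [496.3 116.4 288.4] jaw 61.98 tilt 0.01 F [ 0.4  -0.48 -0.53] gap 85.4 q [  7.  -8.  91.  -0.  96. -55.]
487,390,180,62 [ 0.1084  0.2372 -0.1367] [-0.0003 -0.0001  0.0002]
487,390,40,62 [ 0.2484  0.2373 -0.1367] [-0.0003 -0.0001  0.0002]
```

drive_tool --pt "0 0.088 0.237 -0.137 0 0 0" --pt "0 0.088 0.237 -0.137 0 0 0" --pt "0 0.088 0.237 -0.137 0 0 0" --pt "0 0.088 0.237 -0.137 0 0 0" --pt "0 0.088 0.237 -0.137 0 0 0" --pt "0 0.088 0.237 -0.137 0 0 0" --pt "0 0.088 0.237 -0.137 0 0 0" --pt "0 0.088 0.237 -0.137 0 0 0" --pt "0 0.088 0.237 -0.137 0 0 0" --pt "0 0.088 0.237 -0.137 0 0 0"

```text
time: 2.65
tool_pos: [488.8, 387.6, 200.2]
tcp_rot: [-93.1, 89.9, -121.4]
ft_force: [0.1, -0.2, -0.9]
finger_gap: 85.5
```

```bash
python3 d.py 487,390,180,62 487,390,40,62; python3 - <<'E'
from h import *;from bench import snapshot
import pickle
p=snapshot('wrist');pickle.dump(p,open('w1.pkl','wb'))
im=p['frame'].copy()
cv2.imwrite('pics/w1.png',cv2.resize(im,(800,600)))
E
```

```text
t 2.65 tcp [488.8 387.6 200.2] jaw 61.63 tilt 0.07 F [ 0.1  -0.17 -0.87] gap 85.5 q [ 34.  11.  81.  -0.  88. -28.]
487,390,180,62 [ 0.0202  0.0013 -0.0027] [-0.0065 -0.0001  0.0012]
487,390,40,62 [ 0.1602  0.0015 -0.0027] [-0.0065 -0.0001  0.0012]
```

View pics/w1.png

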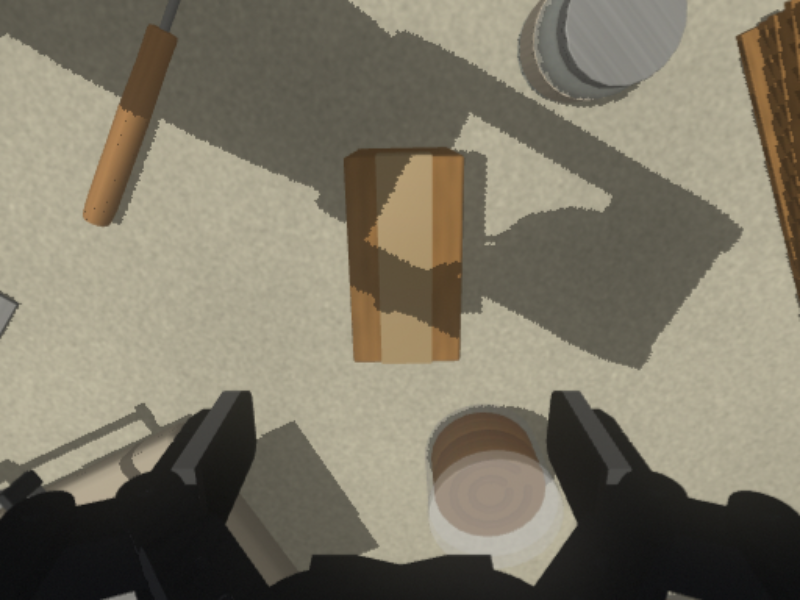

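This wrist view shows the taped brown carton upright at (405,258), top corners (346,158), (463,154), (460,360) and (354,362). The jar is clear of it at the upper right.

```bash
python3 - <<'E'
from h import *;import pickle
p=pickle.load(open('w1.pkl','rb'))
A=onz(p,np.array([(346,158),(463,154),(460,360),(354,362)])*.64,95);print(A.round(1),A.mean(0))
e=(A[0]+A[1]-A[2]-A[3])/2;print(np.linalg.norm(e),np.degrees(np.arctan2(e[1],e[0])))
E
```

```text
[[418.9 393.4  95. ]
 [446.2 448.2  95. ]
 [551.8 394.4  95. ]
 [523.  338.2  95. ]] [484.97182419 393.54753311  95.        ]
118.17945834204919 152.51599222664447
```

drive_tool --pt "0 0.04 0.002 -0.002 -0.006 0 0" --pt "0 0.08 0.002 -0.002 -0.006 0 0" --pt "0 0.12 0.002 -0.002 -0.006 0 0" --pt "0 0.145 0.002 -0.002 -0.006 0 0" --pt "0 0.16 0.002 -0.002 -0.006 0 0" --pt "0 0.16 0.002 -0.002 -0.006 0 0" --pt "255 0.16 0.002 -0.002 -0.006 0 0" --pt "255 0.16 0.002 -0.002 -0.006 0 0" --pt "255 0.16 0.002 -0.002 -0.006 0 0" --pt "255 0.16 0.002 -0.002 -0.006 0 0" --squeeze 40

```text
time: 3.53
tool_pos: [490.2, 391.2, 43.6]
tcp_rot: [56.2, 89.7, 28.1]
ft_force: [0.4, -2.9, 7.1]
finger_gap: 63.0
```

```bash
python3 d.py
```

```text
t 3.53 tcp [490.2 391.2  43.6] jaw 61.91 tilt 0.26 F [ 0.42 -2.86  7.08] gap 63.0 q [ 34.  18.  90.  -0.  72. -28.]
```

drive_tool --pt "255 -0.01 0 0 0 0 0" --pt "255 -0.03 0 0 0 0 0" --pt "255 -0.06 0 0 0 0 0" --pt "255 -0.1 0 0 0 0 0" --pt "255 -0.14 0 0 0 0 0" --pt "255 -0.17 0 0 0 0 0" --pt "255 -0.185 0 0 0 0 0" --pt "255 -0.19 0 0 0 0 0" --pt "255 -0.19 0 0 0 0 0" --pt "255 -0.19 0 0 0 0 0"

```text
time: 4.37
tool_pos: [487.6, 390.4, 229.5]
tcp_rot: [-121.8, 89.9, -149.9]
ft_force: [-0.2, -0.0, -3.6]
finger_gap: 62.9
```

```bash
python3 d.py 637.5,127,230,89 ; python3 - <<'E'
from bench import sense
import numpy as np
print(np.mean([sense()['ft_force'] for _ in range(20)],0), sense()['joint_efforts'])
E
```

```text
t 4.37 tcp [487.6 390.4 229.5] jaw 61.94 tilt 0.08 F [-0.17 -0.03 -3.61] gap 62.9 q [ 34.  11.  79.   0.  91. -28.]
637.5,127,230,89 [-0.0005 -0.1619  0.2561] [-0.4722 -0.001   0.001 ]
[-0.16584766 -0.03387513 -3.60637917] [ 4.26872342e-02 -6.45425892e+01 -5.41980672e+01  1.44170175e-02
  6.28735288e-02 -3.20712952e-04]
```

drive_tool --pt "255 -0.01 -0.016 0.025 -0.1 0 0" --pt "255 -0.01 -0.035 0.055 -0.2 0 0" --pt "255 -0.01 -0.055 0.087 -0.3 0 0" --pt "255 -0.01 -0.078 0.122 -0.4 0 0" --pt "255 -0.01 -0.1 0.157 -0.472 0 0" --pt "255 -0.01 -0.122 0.192 -0.472 0 0" --pt "255 -0.01 -0.142 0.225 -0.472 0 0" --pt "255 -0.01 -0.156 0.247 -0.472 0 0" --pt "255 -0.01 -0.162 0.256 -0.472 0 0" --pt "255 -0.01 -0.162 0.256 -0.472 0 0"

```text
time: 5.2
tool_pos: [637.6, 124.2, 237.4]
tcp_rot: [-164.9, 89.7, -166.2]
ft_force: [-0.4, 0.9, -2.1]
finger_gap: 63.4
```

```bash
python3 d.py 637.5,127,180,89 ; python3 - <<'E'
from h import *;from bench import snapshot,sense
import pickle
f=[]
d={}
for n in ['wrist','top','scene']:
    p=snapshot(n);d[n]=p;f.append(sense()['ft_force'])
    cv2.imwrite(f'pics/{n}2.png',cv2.resize(p['frame'],(800,600)))
crop(d['scene'],220,120,160,140,'pics/sc2.png')
pickle.dump(d,open('s2.pkl','wb'));print(f)
E
python3 d.py
```

```text
t 5.2 tcp [637.6 124.2 237.4] jaw 88.77 tilt 0.27 F [-0.42  0.85 -2.14] gap 63.4 q [  7.  15.  73.  -0.  92. -82.]
637.5,127,180,89 [0.0574 0.0029 0.0001] [-0.004  -0.0046  0.0012]
pics/sc2.png scale 4.285714285714286
[array([-0.65582656,  0.44460358, -1.81127925]), array([ 0.00991914,  0.74280942, -2.96278885]), array([-0.21787233,  0.40020869, -2.53497719])]
t 5.35 tcp [636.7 128.3 239.1] jaw 89.02 tilt 0.16 F [-0.22  0.4  -2.53] gap 62.9 q [  7.  15.  73.   0.  92. -82.]
```

View pics/wrist2.png

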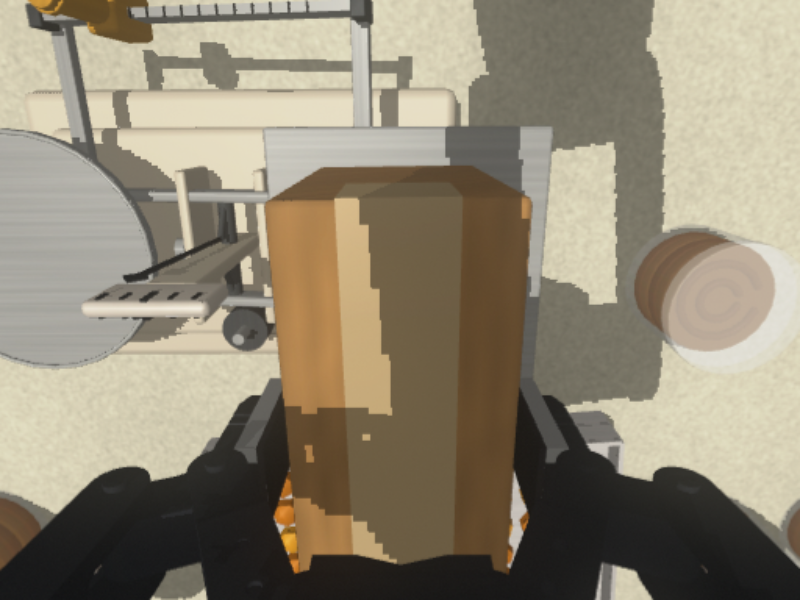

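View pics/sc2.png

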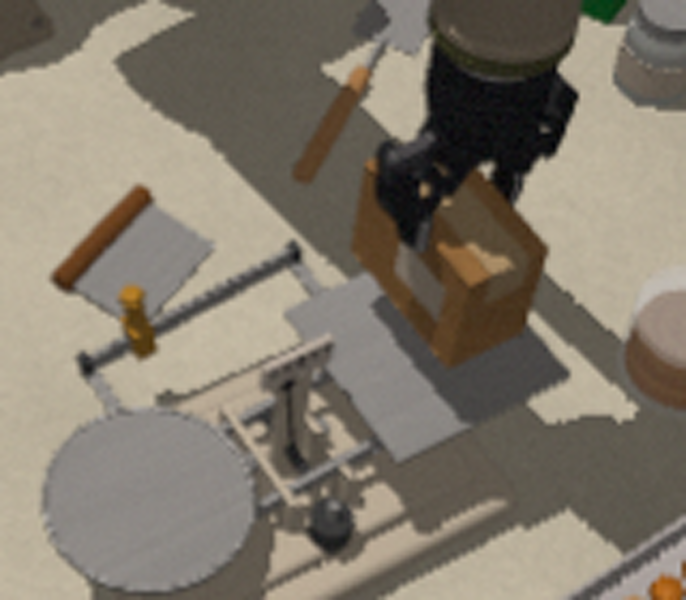

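```bash
python3 - <<'E'
from h import *;import pickle
p=pickle.load(open('s2.pkl','rb'))['wrist']
for z in (288,291,294): print(onz(p,np.array([(268,202),(528,198)])*.64,z).round(1).tolist())
print('bottom near edge',onz(p,np.array([(320,167),(473,166)])*.64,196).round(1).tolist())
print('plate near',onz(p,np.array([(265,128),(551,127)])*.64,135).round(1).tolist())
print('plate right edge',onz(p,np.array([(537,320)])*.64,135).round(1).tolist())
print('wplate', onz(p,np.array([(152,260),(55,365)])*.64,107).round(1).tolist())
E
```

```text
[[573.7, 95.4, 288.0], [574.0, 156.5, 288.0]]
[[573.3, 96.2, 291.0], [573.6, 155.7, 291.0]]
[[572.9, 97.0, 294.0], [573.2, 155.0, 294.0]]
bottom near edge [[572.5, 93.8, 196.0], [573.4, 155.8, 196.0]]
plate near [[556.9, 57.5, 135.0], [559.5, 203.3, 135.0]]
plate right edge [[664.7, 202.6, 135.0]]
wplate [[631.7, -26.3, 107.0], [700.7, -101.8, 107.0]]
```

drive_tool --pt "255 0.02 0 0.001 0 0 0" --pt "255 0.04 0 0.001 0 0 0" --pt "255 0.05 0 0.001 0 0 0" --pt "255 0.055 0 0.001 0 0 0" --pt "255 0.059 0 0.001 0 0 0" --pt "255 0.062 0 0.001 0 0 0" --pt "255 0.065 0 0.001 0 0 0" --pt "255 0.069 0 0.001 0 0 0" --pt "255 0.073 0 0.001 0 0 0" --pt "255 0.077 0 0.001 0 0 0"

```text
time: 6.18
tool_pos: [639.5, 127.4, 164.1]
tcp_rot: [17.3, 89.9, 16.2]
ft_force: [1.0, 1.3, -0.7]
finger_gap: 63.0
```

```bash
python3 d.py 637,128,150,89
```

```text
t 6.18 tcp [639.5 127.4 164.1] jaw 88.98 tilt 0.1 F [ 0.96  1.3  -0.73] gap 63.0 q [  7.  16.  79.   0.  84. -82.]
637,128,150,89 [ 0.0141  0.0005 -0.0025] [-0.0004  0.0017 -0.0005]
```

drive_tool --pt "255 0.003 0 -0.002 0 0 0" --pt "255 0.006 0 -0.002 0 0 0" --pt "255 0.009 0 -0.002 0 0 0" --pt "255 0.011 0 -0.002 0 0 0" --pt "255 0.013 0 -0.002 0 0 0" --pt "255 0.0145 0 -0.002 0 0 0" --pt "255 0.0155 0 -0.002 0 0 0" --pt "255 0.0155 0 -0.002 0 0 0" --pt "255 0.0155 0 -0.002 0 0 0" --pt "255 0.0155 0 -0.002 0 0 0"

```text
time: 7.02
tool_pos: [636.9, 127.1, 148.5]
tcp_rot: [-32.6, 90.0, -33.6]
ft_force: [-1.2, -1.3, 2.6]
finger_gap: 63.5
```

```bash
python3 d.py 637,128,150,89; python3 - <<'E'
from h import *;from bench import snapshot,sense
import pickle
p=snapshot('scene')
crop(p,220,120,160,140,'pics/sc3.png')
E
python3 d.py
```

```text
t 7.02 tcp [636.9 127.1 148.5] jaw 88.98 tilt 0.02 F [-1.24 -1.26  2.55] gap 63.5 q [  7.  17.  80.  -0.  83. -82.]
637,128,150,89 [-0.0015  0.0009  0.0001] [-0.0004  0.0003  0.0002]
pics/sc3.png scale 4.285714285714286
t 7.07 tcp [636.9 127.1 148.5] jaw 88.98 tilt 0.02 F [-1.87 -0.68  2.32] gap 62.8 q [  7.  17.  80.  -0.  83. -82.]
```

View pics/sc3.png

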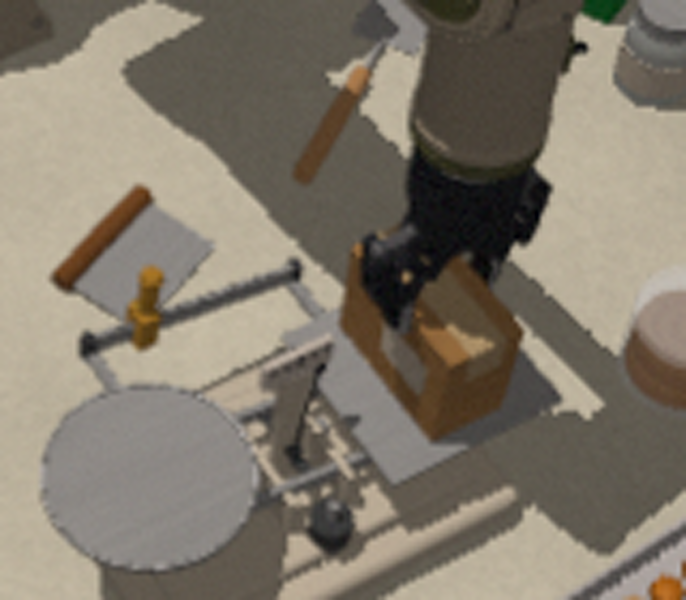

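drive_tool --pt "120 0 0 0 0 0 0" --pt "60 0 0 0 0 0 0" --pt "0 0 0 0 0 0 0" --pt "0 0 0 0 0 0 0" --pt "0 -0.01 0 0 0 0 0" --pt "0 -0.03 0 0 0 0 0" --pt "0 -0.06 0 0 0 0 0" --pt "0 -0.1 0 0 0 0 0" --pt "0 -0.135 0 0 0 0 0" --pt "0 -0.14 0 0 0 0 0" --squeeze 40

```text
time: 7.9
tool_pos: [639.5, 127.8, 298.1]
tcp_rot: [8.8, 89.3, 7.7]
ft_force: [1.4, -0.3, 1.4]
finger_gap: 85.4
```

```bash
python3 d.py 486,-326,290,89 486,-326,150,89; python3 - <<'E'
from h import *;from bench import snapshot,sense
import pickle
p=snapshot('scene')
crop(p,220,120,160,140,'pics/sc4.png')
p=snapshot('wrist');pickle.dump(p,open('w4.pkl','wb'))
cv2.imwrite('pics/w4.png',cv2.resize(p['frame'],(800,600)))
E
python3 d.py
```

```text
t 7.9 tcp [639.5 127.8 298.1] jaw 88.99 tilt 0.71 F [ 1.38 -0.32  1.43] gap 85.4 q [  7.  14.  68.   0.  97. -82.]
486,-326,290,89 [ 0.0054 -0.4564 -0.1456] [-0.0001  0.0122 -0.0019]
486,-326,150,89 [ 0.1454 -0.4567 -0.1473] [-0.0001  0.0122 -0.0019]
pics/sc4.png scale 4.285714285714286
t 8.0 tcp [638.5 127.6 292.6] jaw 88.99 tilt 0.4 F [-1.29  0.5  -0.68] gap 84.9 q [  7.  14.  68.   0.  97. -82.]
```

View pics/sc4.png

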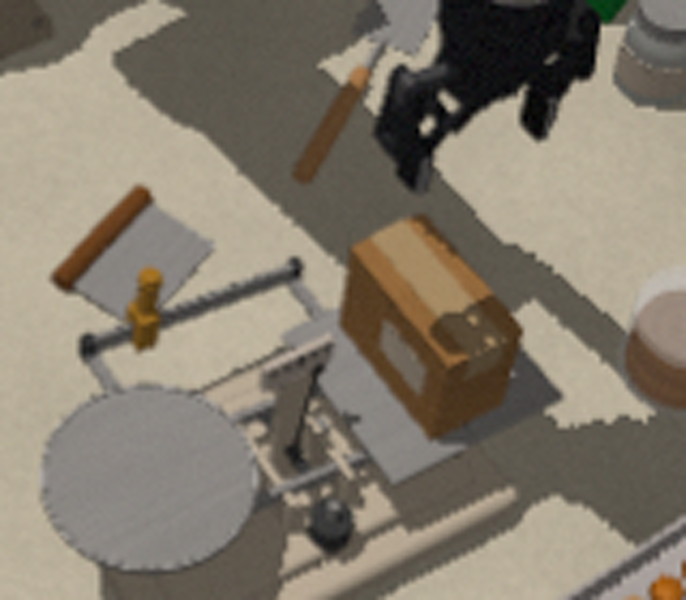

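View pics/w4.png

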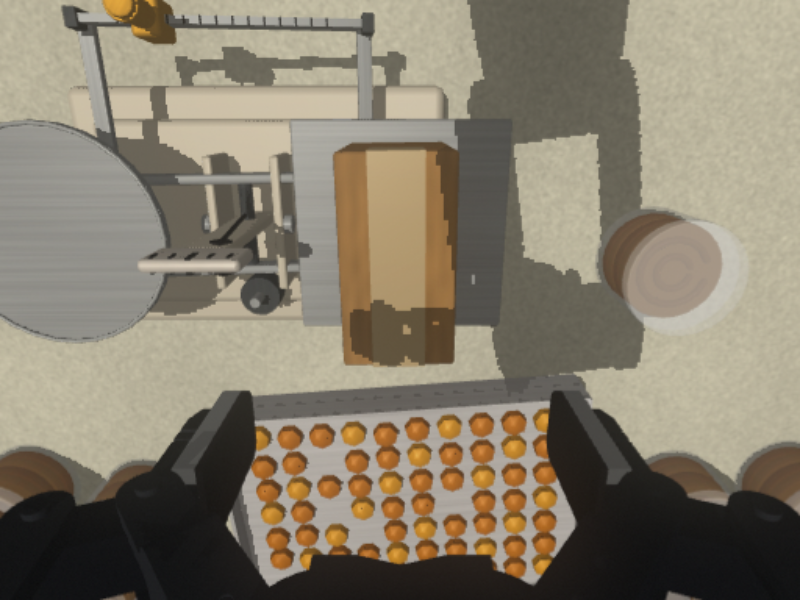

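drive_tool --pt "0 0 -0.454 -0.151 0 0 0" --pt "0 0 -0.454 -0.151 0 0 0" --pt "0 0 -0.454 -0.151 0 0 0" --pt "0 0 -0.454 -0.151 0 0 0" --pt "0 0 -0.454 -0.151 0 0 0" --pt "0 0 -0.454 -0.151 0 0 0" --pt "0 0 -0.454 -0.151 0 0 0" --pt "0 0.02 -0.454 -0.151 0 0 0" --pt "0 0.06 -0.454 -0.151 0 0 0" --pt "0 0.1 -0.454 -0.151 0 0 0"

```text
time: 8.83
tool_pos: [501.6, -257.7, 244.6]
tcp_rot: [-36.3, 89.8, -37.4]
ft_force: [0.1, 0.2, 0.7]
finger_gap: 85.1
```

```bash
python3 d.py 486,-326,150,89; python3 - <<'E'
from h import *;import pickle
p=pickle.load(open('w4.pkl','rb'))
A=onz(p,np.array([(335,153),(459,150),(453,363),(345,364)])*.64,202);print(A.round(1).tolist(),A.mean(0))
A=onz(p,np.array([(291,120),(512,120),(499,325),(304,326)])*.64,107);print(A.round(1).tolist(),A.mean(0))
E
```

```text
t 8.83 tcp [ 501.6 -257.7  244.6] jaw 88.93 tilt 0.19 F [0.12 0.19 0.72] gap 85.1 q [ -32.    1.   88.   -0.   91. -121.]
486,-326,150,89 [ 0.0947 -0.0684 -0.0146] [-0.0012  0.0027  0.002 ]
[[572.9, 97.2, 202.0], [572.5, 159.1, 202.0], [690.4, 158.0, 202.0], [689.9, 96.0, 202.0]] [631.42448593 127.55745524 202.        ]
[[557.0, 57.3, 107.0], [559.5, 204.5, 107.0], [707.1, 202.5, 107.0], [705.3, 54.4, 107.0]] [632.24022692 129.67572515 107.        ]
```

drive_tool --pt "0 0.04 -0.03 -0.006 0 0 0" --pt "0 0.08 -0.06 -0.012 0 0 0" --pt "0 0.105 -0.068 -0.015 0 0 0" --pt "0 0.115 -0.068 -0.015 0 0 0" --pt "0 0.115 -0.068 -0.015 0 0 0" --pt "0 0.115 -0.068 -0.015 0 0 0" --pt "0 0.115 -0.068 -0.015 0 0 0" --pt "0 0.115 -0.068 -0.015 0 0 0" --pt "0 0.115 -0.068 -0.015 0 0 0" --pt "0 0.115 -0.068 -0.015 0 0 0"

```text
time: 9.67
tool_pos: [487.1, -322.7, 130.4]
tcp_rot: [-36.8, 89.8, -37.7]
ft_force: [-0.5, -0.0, 0.0]
finger_gap: 85.5
```

```bash
python3 d.py 486,-326,2,89; python3 - <<'E'
from h import *;from bench import snapshot,sense
import pickle
p=snapshot('wrist');pickle.dump(p,open('w5.pkl','wb'))
cv2.imwrite('pics/w5.png',cv2.resize(p['frame'],(800,600)))
E
```

```text
t 9.67 tcp [ 487.1 -322.7  130.4] jaw 89.04 tilt 0.16 F [-0.51 -0.01  0.  ] gap 85.5 q [ -39.    7.   93.    0.   80. -128.]
486,-326,2,89 [ 0.1284 -0.0031 -0.0013] [0.0007 0.0023 0.0017]
```

View pics/w5.png

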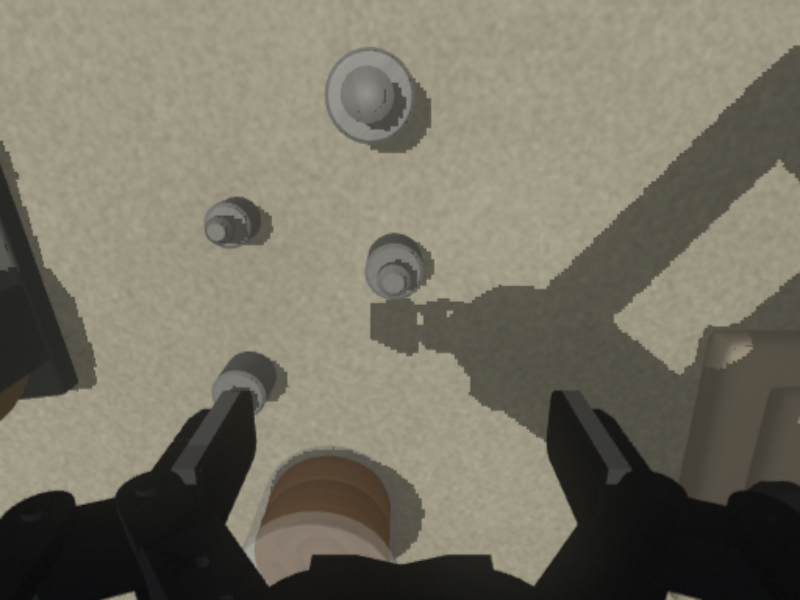

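The wrist view shows the 500 at (369,95), the 100 at (228,222), and the two 200s at (395,270) and (240,385). My target is the 200 at (395,270), which stands clear of the others.

```bash
python3 - <<'E'
from h import *;import pickle
p=pickle.load(open('w5.pkl','rb'))
for n,uv,z in [('200n',(394,280),49),('100',(216,231),41),('500',(367,90),64),('200 body top',(394,275),30)]: print(n,onz(p,np.array([uv])*.64,z).round(1))
E
```

```text
200n [[ 482.9 -325.3   49. ]]
100 [[ 457.5 -416.8   41. ]]
500 [[ 392.3 -334.9   64. ]]
200 body top [[ 485.8 -325.6   30. ]]
```

drive_tool --pt "0 0.035 -0.003 -0.003 0 0 0" --pt "0 0.07 -0.003 -0.003 0 0 0" --pt "0 0.1 -0.003 -0.003 0 0 0" --pt "0 0.117 -0.003 -0.003 0 0 0" --pt "0 0.127 -0.003 -0.003 0 0 0" --pt "0 0.127 -0.003 -0.003 0 0 0" --pt "200 0.127 -0.003 -0.003 0 0 0" --pt "255 0.127 -0.003 -0.003 0 0 0" --pt "255 0.127 -0.003 -0.003 0 0 0" --pt "255 0.127 -0.003 -0.003 0 0 0" --squeeze 40

```text
time: 10.55
tool_pos: [484.0, -326.5, 3.5]
tcp_rot: [-38.5, 89.8, -39.6]
ft_force: [-0.5, 0.3, 0.4]
finger_gap: 38.6
```

```bash
python3 d.py 486,-326,2,89; python3 - <<'E'
from h import *;from bench import snapshot,sense
import pickle
p=snapshot('wrist');pickle.dump(p,open('w6.pkl','wb'))
cv2.imwrite('pics/w6.png',cv2.resize(p['frame'],(800,600)))
E
python3 d.py 614,-103,250,89
```

```text
t 10.55 tcp [ 484.  -326.5    3.5] jaw 88.98 tilt 0.17 F [-0.46  0.28  0.41] gap 38.6 q [ -39.   15.   98.   -0.   66. -128.]
486,-326,2,89 [0.0015 0.0006 0.002 ] [-0.0003  0.0023  0.0019]
t 10.6 tcp [ 483.8 -326.3    3.1] jaw 88.98 tilt 0.14 F [-0.07  0.11 -0.3 ] gap 30.9 q [ -39.   15.   98.    0.   66. -128.]
614,-103,250,89 [-0.2469  0.2252  0.1267] [-0.0003  0.002   0.0015]
```

View pics/w6.png

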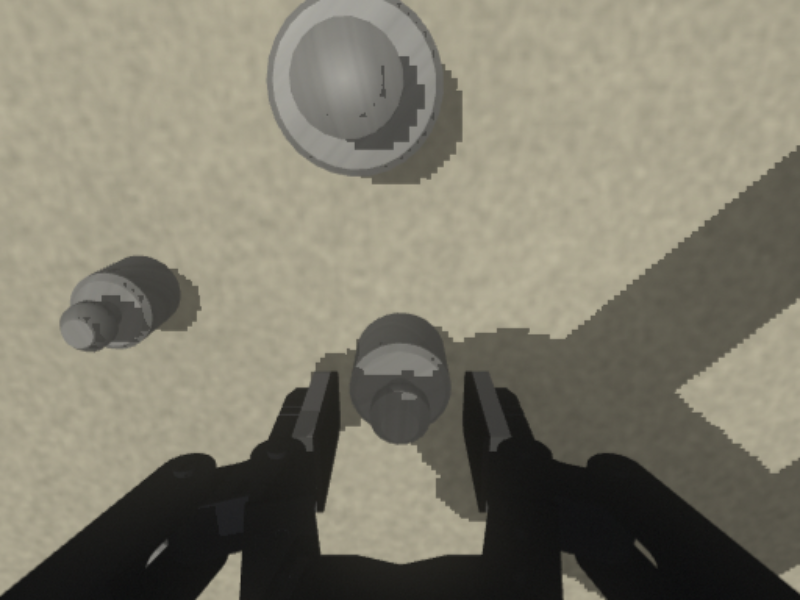

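```bash
python3 - <<'E'
from h import *;import pickle
p=pickle.load(open('w6.pkl','rb'))
for X in [(484,-326.4,3),(484,-326.4,22),(473,-326.4,3),(495,-326.4,3)]: print(X,(proj(p,X)/.64).round(0))
print(onz(p,np.array([(400,417)])*.64,49),onz(p,np.array([(397,395)])*.64,30),onz(p,np.array([(400,314)])*.64,0))
E
python3 d.py
```

```text
(484, -326.4, 3) [[398. 355.]]
(484, -326.4, 22) [[398. 380.]]
(473, -326.4, 3) [[398. 327.]]
(495, -326.4, 3) [[399. 382.]]
[[ 481.33860799 -325.58605476   49.        ]] [[ 485.19267325 -326.67858644   30.        ]] [[ 469.00005141 -325.53830878    0.        ]]
t 10.6 tcp [ 483.8 -326.3    3.1] jaw 88.98 tilt 0.14 F [-0.07  0.11 -0.3 ] gap 30.9 q [ -39.   15.   98.    0.   66. -128.]
```

drive_tool --pt "255 0 0 0 0 0 0" --pt "255 0 0 0 0 0 0" --pt "255 -0.005 0 0 0 0 0" --pt "255 -0.02 0 0 0 0 0" --pt "255 -0.05 0 0 0 0 0" --pt "255 -0.09 0 0 0 0 0" --pt "255 -0.13 0.01 0.006 0 0 0" --pt "255 -0.165 0.03 0.018 0 0 0" --pt "255 -0.19 0.055 0.03 0 0 0" --pt "255 -0.2 0.085 0.048 0 0 0"

```text
time: 11.43
tool_pos: [533.8, -242.7, 207.5]
tcp_rot: [-32.7, 89.6, -33.8]
ft_force: [1.2, -0.8, -2.0]
finger_gap: 15.3
```

```bash
python3 d.py 612,-103,200,89
```

```text
t 11.43 tcp [ 533.8 -242.7  207.5] jaw 88.85 tilt 0.39 F [ 1.2  -0.8  -1.99] gap 15.3 q [ -29.    5.   88.   -0.   87. -118.]
612,-103,200,89 [0.0074 0.1412 0.0753] [-0.0027  0.0058  0.0037]
```

```bash
python3 - <<'E'
from h import *;from bench import snapshot,sense
import pickle
p=snapshot('wrist');pickle.dump(p,open('w7.pkl','wb'))
cv2.imwrite('pics/w7.png',cv2.resize(p['frame'],(800,600)))
p=snapshot('scene');cv2.imwrite('pics/s7.png',cv2.resize(p['frame'],(800,600)))
E
python3 d.py
```

```text
t 11.53 tcp [ 535.8 -238.1  205.4] jaw 89.21 tilt 0.34 F [-0.3  -1.85 -2.59] gap 15.4 q [ -29.    5.   88.    0.   87. -118.]
```

View pics/w7.png

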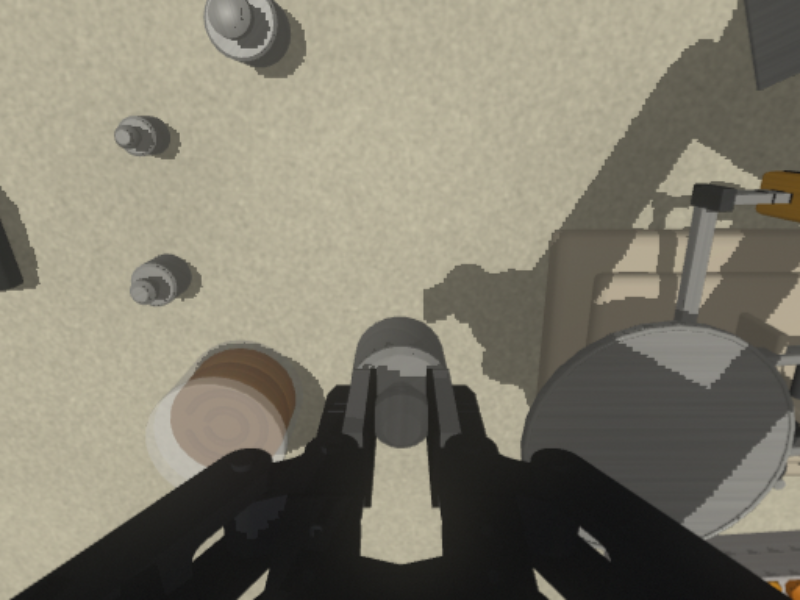

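View pics/s7.png

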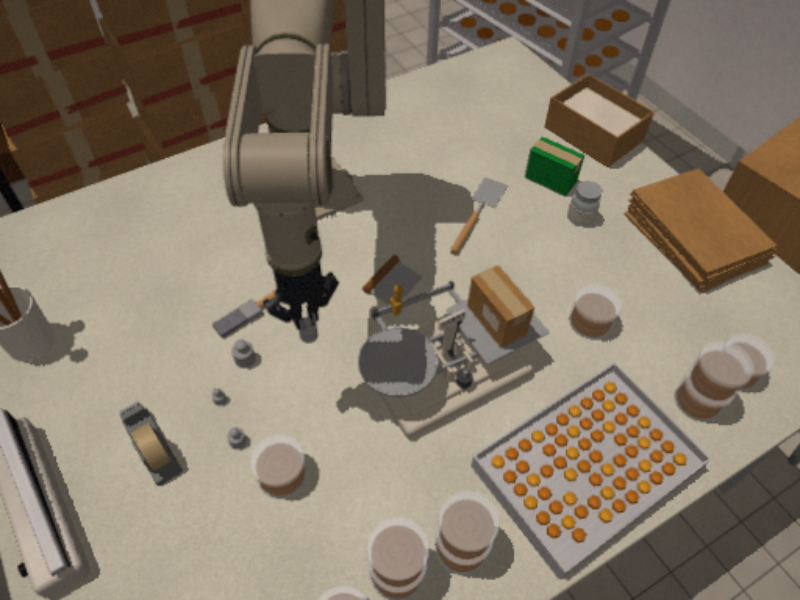

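drive_tool --pt "255 0.01 0.03 0.018 0 0 0" --pt "255 0.02 0.06 0.035 0 0 0" --pt "255 0.03 0.09 0.05 0 0 0" --pt "255 0.04 0.12 0.065 0 0 0" --pt "255 0.05 0.133 0.075 0 0 0" --pt "255 0.055 0.135 0.076 0 0 0" --pt "255 0.055 0.135 0.076 0 0 0" --pt "255 0.055 0.135 0.076 0 0 0" --pt "255 0.055 0.135 0.076 0 0 0" --pt "255 0.055 0.135 0.076 0 0 0"

```text
time: 12.37
tool_pos: [610.7, -109.2, 147.4]
tcp_rot: [-29.0, 89.9, -30.1]
ft_force: [-0.5, 0.6, -1.3]
finger_gap: 15.5
```

```bash
python3 d.py 612,-103,138,89; python3 - <<'E'
from h import *;from bench import snapshot,sense
import pickle
p=snapshot('wrist');pickle.dump(p,open('w8.pkl','wb'))
cv2.imwrite('pics/w8.png',cv2.resize(p['frame'],(800,600)))
p=snapshot('scene');crop(p,200,120,160,140,'pics/sc8.png')
E
python3 d.py
```

```text
t 12.37 tcp [ 610.7 -109.2  147.4] jaw 88.89 tilt 0.06 F [-0.53  0.62 -1.31] gap 15.5 q [ -15.   12.   86.   -0.   82. -104.]
612,-103,138,89 [0.0094 0.0062 0.0012] [-0.0019  0.0009  0.0005]
pics/sc8.png scale 4.285714285714286
t 12.47 tcp [ 610.8 -109.   147.5] jaw 88.9 tilt 0.07 F [ 0.56  0.16 -2.17] gap 15.2 q [ -15.   12.   86.   -0.   82. -104.]
```

View pics/w8.png

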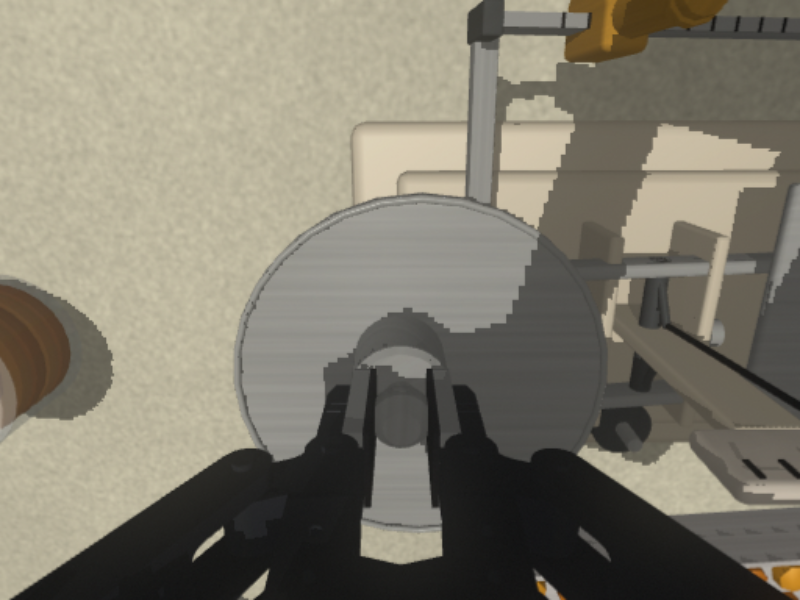

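View pics/sc8.png

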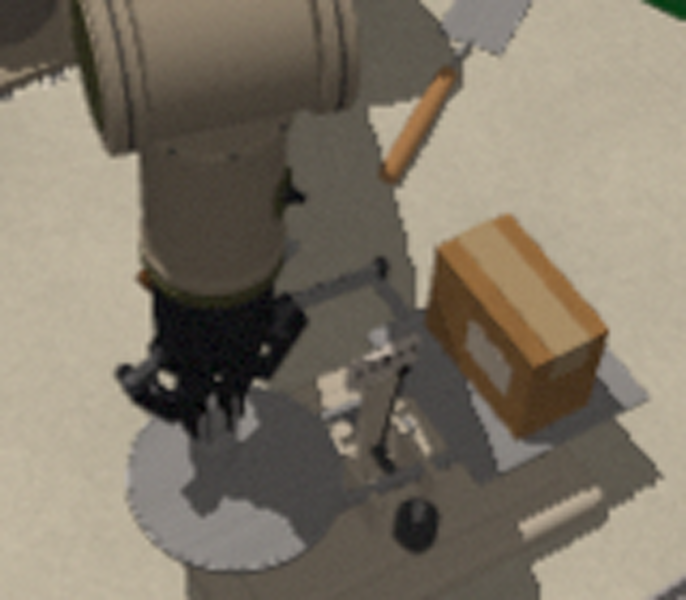

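drive_tool --pt "255 0.003 0.003 0 0 0 0" --pt "255 0.006 0.003 0 0 0 0" --pt "255 0.0085 0.003 0 0 0 0" --pt "255 0.0105 0.003 0 0 0 0" --pt "255 0.0125 0.003 0 0 0 0" --pt "255 0.013 0.003 0 0 0 0" --pt "255 0.013 0.003 0 0 0 0" --pt "255 0.013 0.003 0 0 0 0" --pt "200 0.013 0.003 0 0 0 0" --pt "150 0.013 0.003 0 0 0 0"

```text
time: 13.3
tool_pos: [611.1, -104.9, 134.0]
tcp_rot: [-10.0, 90.0, -11.0]
ft_force: [1.2, -0.0, -0.1]
finger_gap: 29.5
```

```bash
python3 d.py; python3 - <<'E'
from h import *;from bench import snapshot,sense
import pickle
p=snapshot('wrist');pickle.dump(p,open('w9.pkl','wb'))
cv2.imwrite('pics/w9.png',cv2.resize(p['frame'],(800,600)))
p=snapshot('scene');crop(p,200,120,160,140,'pics/sc9.png')
E
python3 d.py
```

```text
t 13.3 tcp [ 611.1 -104.9  134. ] jaw 88.98 tilt 0.04 F [ 1.2  -0.03 -0.08] gap 29.5 q [ -14.   13.   87.    0.   81. -103.]
pics/sc9.png scale 4.285714285714286
t 13.4 tcp [ 611.1 -104.9  134. ] jaw 88.98 tilt 0.04 F [-0.85 -0.58 -0.14] gap 35.0 q [ -14.   13.   87.    0.   81. -103.]
```

View pics/w9.png

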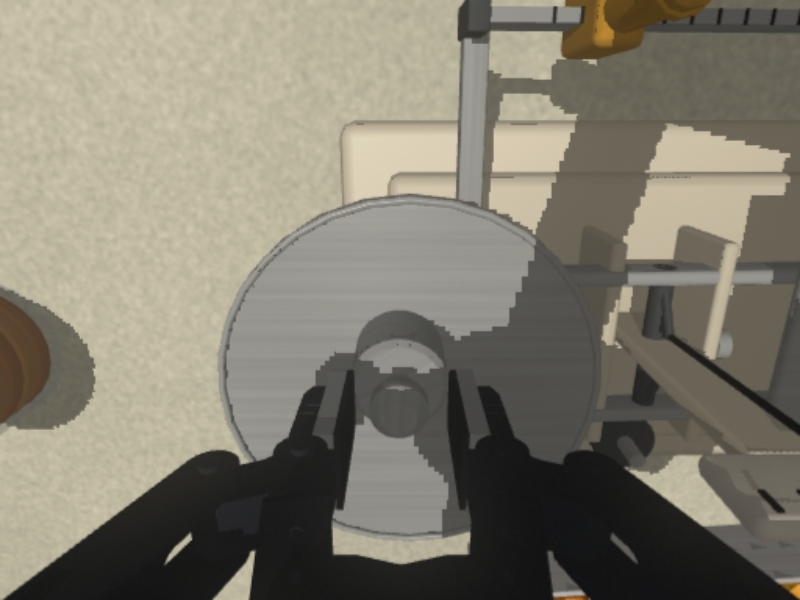

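View pics/sc9.png

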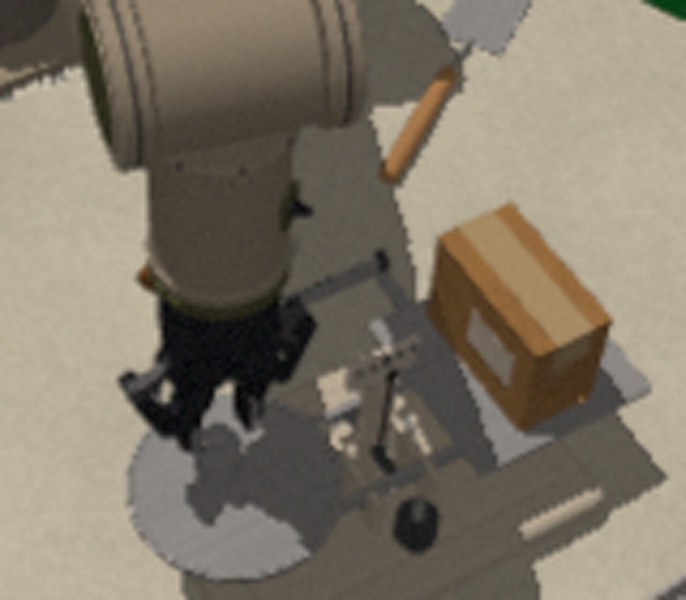

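drive_tool --pt "60 0 0 0 0 0 0" --pt "0 0 0 0 0 0 0" --pt "0 -0.005 0 0 0 0 0" --pt "0 -0.02 0 0 0 0 0" --pt "0 -0.05 0 0 0 0 0" --pt "0 -0.08 0 0 0 0 0" --pt "0 -0.1 0 0 0 0 0" --pt "0 -0.1 0 0 0 0 0" --pt "0 -0.1 0 0 0 0 0" --pt "0 -0.1 0 0 0 0 0"

```text
time: 14.23
tool_pos: [610.6, -104.8, 233.1]
tcp_rot: [164.2, 90.0, 163.2]
ft_force: [-0.7, -0.4, -0.6]
finger_gap: 85.7
```

```bash
python3 d.py; python3 - <<'E'
from h import *;from bench import snapshot,sense
import pickle
p=snapshot('wrist');pickle.dump(p,open('w10.pkl','wb'))
cv2.imwrite('pics/w10.png',cv2.resize(p['frame'],(800,600)))
p=snapshot('scene');crop(p,200,120,160,140,'pics/sc10.png')
E
```

```text
t 14.23 tcp [ 610.6 -104.8  233.1] jaw 88.98 tilt 0.04 F [-0.68 -0.36 -0.56] gap 85.7 q [ -14.   10.   79.    0.   91. -103.]
pics/sc10.png scale 4.285714285714286
```

View pics/w10.png

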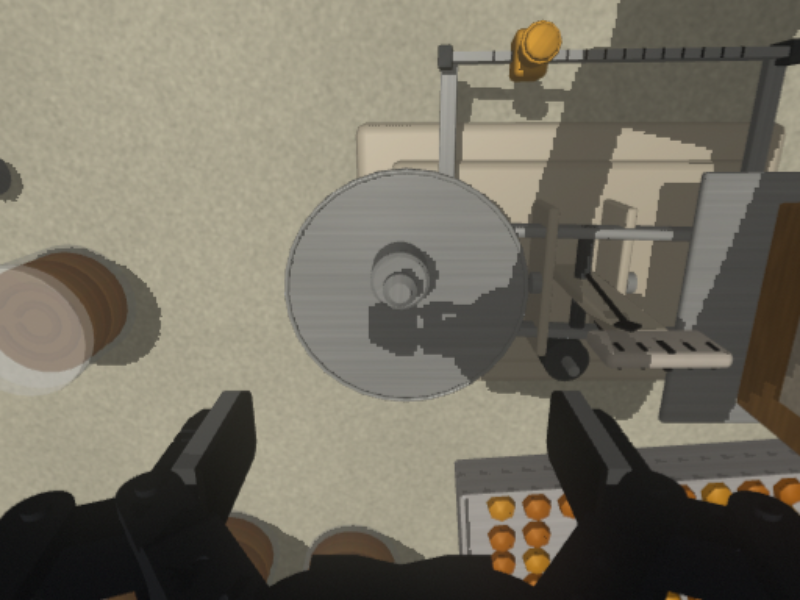

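View pics/sc10.png

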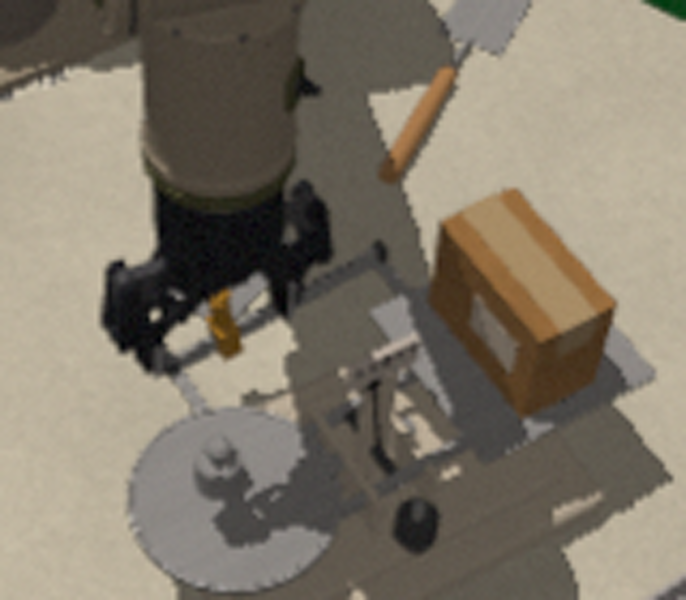

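drive_tool --pt "0 -0.02 0.02 -0.03 0.12 0 0" --pt "0 -0.02 0.05 -0.06 0.24 0 0" --pt "0 -0.02 0.069 -0.09 0.36 0 0" --pt "0 -0.02 0.069 -0.112 0.48 0 0" --pt "0 -0.02 0.069 -0.112 0.6 0 0" --pt "0 -0.02 0.069 -0.112 0.72 0 0" --pt "0 -0.02 0.069 -0.112 0.84 0 0" --pt "0 -0.02 0.069 -0.112 0.96 0 0" --pt "0 -0.02 0.069 -0.112 1.08 0 0" --pt "0 -0.02 0.069 -0.112 1.2 0 0"

```text
time: 15.17
tool_pos: [499.3, -33.7, 252.1]
tcp_rot: [-119.4, 89.9, 170.5]
ft_force: [0.1, -0.2, 0.5]
finger_gap: 85.7
```

drive_tool --pt "0 0 0 0 0.12 0 0" --pt "0 0 0 0 0.24 0 0" --pt "0 0 0 0 0.36 0 0" --pt "0 0 0 0 0.48 0 0" --pt "0 0 0 0 0.6 0 0" --pt "0 0 0 0 0.72 0 0" --pt "0 0 0 0 0.84 0 0" --pt "0 0 0 0 0.96 0 0" --pt "0 0 0 0 1.08 0 0" --pt "0 0 0 0 1.2 0 0"

```text
time: 16.0
tool_pos: [499.3, -33.7, 252.1]
tcp_rot: [-50.8, 89.8, 170.3]
ft_force: [0.5, 0.4, -0.8]
finger_gap: 85.3
```

```bash
python3 d.py 497,-38,220,-91; python3 - <<'E'
from h import *;from bench import snapshot,sense
import pickle
p=snapshot('top');pickle.dump(p,open('t11.pkl','wb'));crop(p,185,120,128,96,'pics/t11.png')
p=snapshot('scene');crop(p,200,120,160,140,'pics/sc11.png')
E
```

```text
t 16.0 tcp [499.3 -33.7 252.1] jaw -48.87 tilt 0.15 F [ 0.55  0.43 -0.79] gap 85.3 q [-10.  -9.  96.  -0.  93.  39.]
497,-38,220,-91 [0.0321 0.0018 0.0045] [0.7353 0.0024 0.0014]
pics/t11.png scale 6.25
pics/sc11.png scale 4.285714285714286
```

View pics/sc11.png

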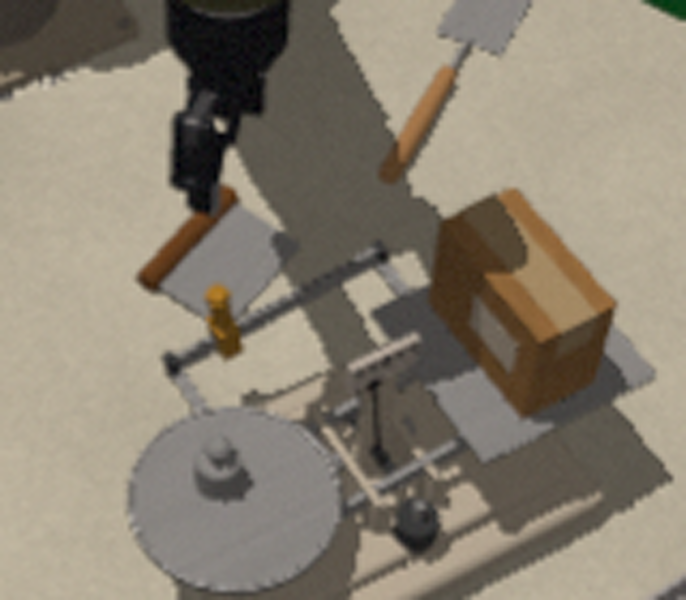

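drive_tool --pt "0 0 0.001 0.004 0.12 0 0" --pt "0 0 0.001 0.004 0.24 0 0" --pt "0 0 0.001 0.004 0.36 0 0" --pt "0 0 0.001 0.004 0.48 0 0" --pt "0 0 0.001 0.004 0.6 0 0" --pt "0 0 0.001 0.004 0.735 0 0" --pt "0 0 0.001 0.004 0.735 0 0" --pt "0 0 0.001 0.004 0.735 0 0" --pt "0 0 0.001 0.004 0.735 0 0" --pt "0 0 0.001 0.004 0.735 0 0"

```text
time: 16.93
tool_pos: [497.6, -37.2, 253.4]
tcp_rot: [-9.3, 90.0, 170.3]
ft_force: [-0.2, 0.1, -0.3]
finger_gap: 85.3
```

```bash
python3 d.py 497,-38,220,-91; python3 - <<'E'
from h import *;from bench import snapshot,sense
import pickle
p=snapshot('wrist');pickle.dump(p,open('w12.pkl','wb'))
cv2.imwrite('pics/w12.png',cv2.resize(p['frame'],(800,600)))
E
```

```text
t 16.93 tcp [497.6 -37.2 253.4] jaw -90.4 tilt 0.03 F [-0.23  0.12 -0.33] gap 85.3 q [-10.  -9.  96.  -0.  93.  80.]
497,-38,220,-91 [0.0334 0.0008 0.0006] [0.0105 0.0004 0.0001]
```

View pics/w12.png

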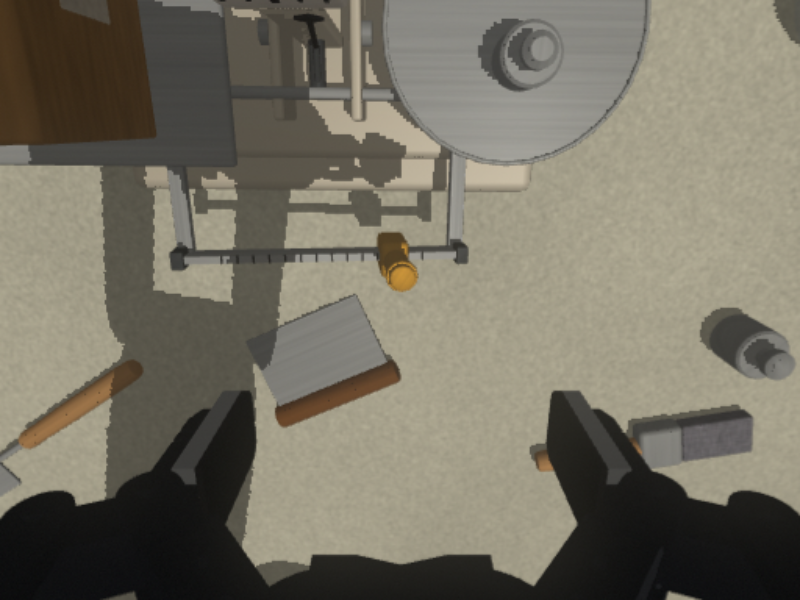

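```bash
python3 - <<'E'
from h import *;import pickle
p=pickle.load(open('w12.pkl','rb'))
crop(p,130,0,100,60,'pics/z12.png');crop(p,105,130,200,60,'pics/z12b.png')
E
```

```text
pics/z12.png scale 8.0
pics/z12b.png scale 4.0
```

View pics/z12.png

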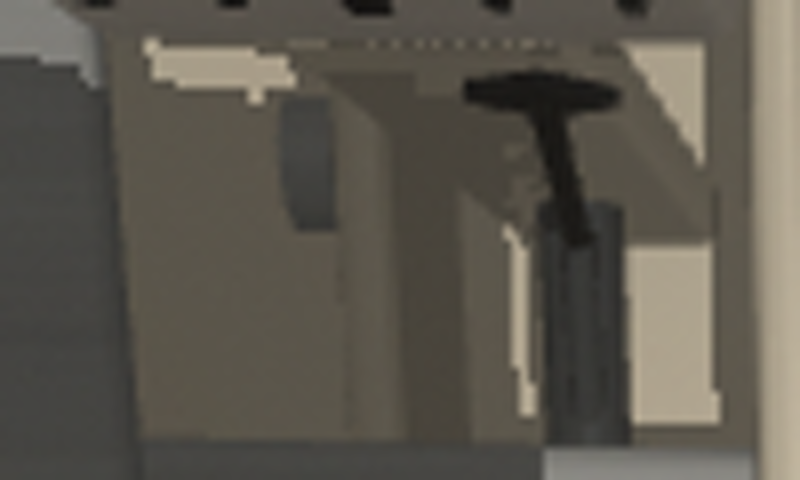

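View pics/z12b.png

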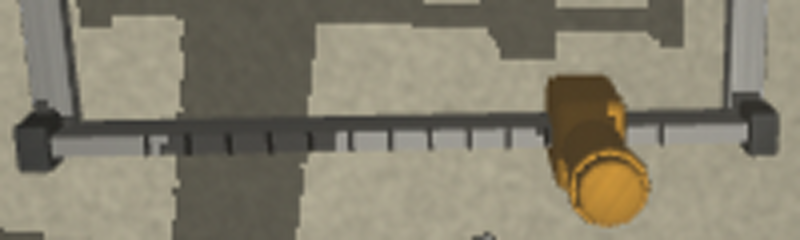

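```bash
python3 - <<'E'
from h import *;import pickle
for n,X in [('w6',(484,-326.4,3)),('w12',(497.6,-37.2,253.4)),('w7',(534,-242,207)),('w1',(488.8,387.6,200.2))]:
    p=pickle.load(open(n+'.pkl','rb'));K,D,Rm,t=cam(p)
    print(n,(Rm@np.array(X)+t).round(1),'camC',(-Rm.T@t).round(1),(proj(p,X)/.64).round(0))
p=pickle.load(open('w12.pkl','rb'))
for z in (140,145,150): print(onz(p,np.array([(402,276)])*.64,z).round(1))
# bar marks: ends and poise block at z
x=lambda a,b:(105+(a+.5)/4-.5,130+(b+.5)/4-.5)
for z in (95,100,105,110): print(z,onz(p,[x(150,145),x(662,133),x(583,100)],z).round(1).tolist())
E
```

```text
w6 [ -0.8  22.9 188.4] camC [ 402.6 -323.7  174.4] [[398. 355.]]
w12 [  0.9  22.8 188. ] camC [578.9 -36.8 424.5] [[403. 355.]]
w7 [ -0.3  23.2 188.4] camC [ 451.8 -239.4  378.1] [[400. 356.]]
w1 [ -0.8  23.5 188.1] camC [417.6 427.3 371.4] [[399. 357.]]
[[494.  -37.1 140. ]]
[[495.5 -37.1 145. ]]
[[497.  -37.1 150. ]]
95 [[493.0, 82.4, 95.0], [495.3, -50.6, 95.0], [504.2, -30.2, 95.0]]
100 [[494.3, 80.6, 100.0], [496.6, -50.4, 100.0], [505.3, -30.3, 100.0]]
105 [[495.6, 78.7, 105.0], [497.9, -50.1, 105.0], [506.5, -30.4, 105.0]]
110 [[496.9, 76.9, 110.0], [499.1, -49.9, 110.0], [507.6, -30.5, 110.0]]
```

drive_tool --pt "0 0.035 0 0.001 0.008 0 0" --pt "100 0.07 0 0.001 0.008 0 0" --pt "100 0.1 0 0.001 0.008 0 0" --pt "100 0.125 0 0.001 0.008 0 0" --pt "100 0.138 0 0.001 0.008 0 0" --pt "100 0.145 0 0.001 0.008 0 0" --pt "100 0.146 0 0.001 0.008 0 0" --pt "100 0.146 0 0.001 0.008 0 0" --pt "100 0.146 0 0.001 0.008 0 0" --pt "100 0.146 0 0.001 0.008 0 0" --squeeze 20

```text
time: 17.82
tool_pos: [497.9, -37.5, 109.3]
tcp_rot: [170.8, 89.8, -10.3]
ft_force: [-0.7, 0.1, -0.1]
finger_gap: 52.0
```

```bash
python3 d.py; python3 - <<'E'
from h import *;from bench import snapshot,sense
import pickle
p=snapshot('wrist');pickle.dump(p,open('w13.pkl','wb'))
cv2.imwrite('pics/w13.png',cv2.resize(p['frame'],(800,600)))
p=snapshot('scene');crop(p,200,120,120,100,'pics/sc13.png')
E
```

```text
t 17.82 tcp [497.9 -37.5 109.3] jaw -91.08 tilt 0.16 F [-0.72  0.14 -0.06] gap 52.0 q [-10.  -5. 107.  -0.  77.  81.]
pics/sc13.png scale 6.0
```

View pics/w13.png

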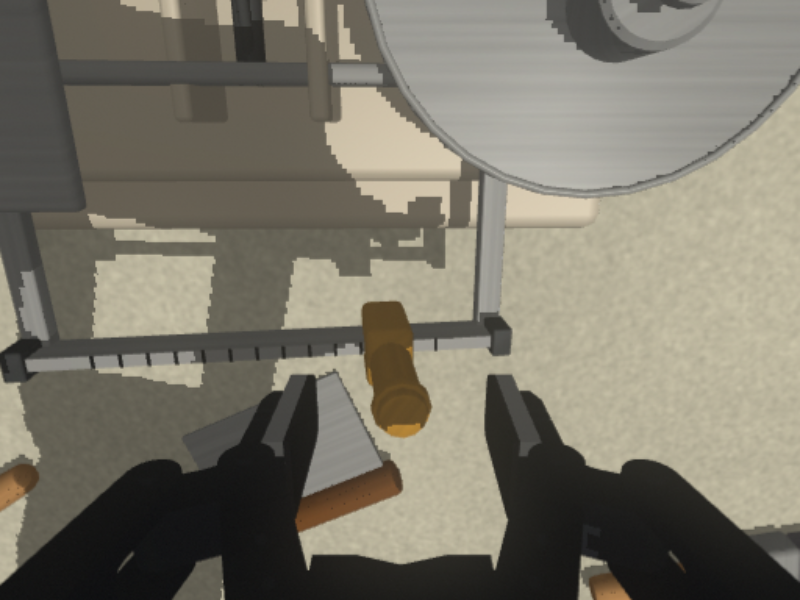

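View pics/sc13.png

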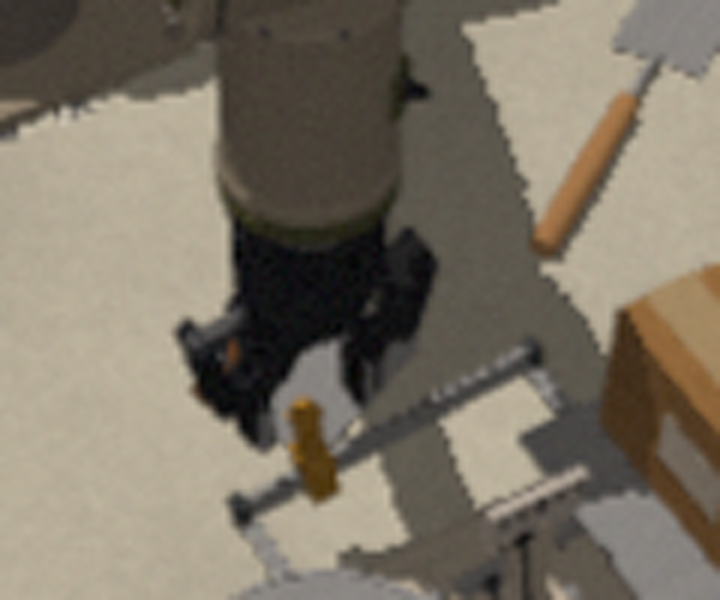

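drive_tool --pt "180 0 0 0 0 0 0" --pt "200 0 0 0 0 0 0" --pt "225 0 0 0 0 0 0" --pt "255 0 0 0 0 0 0" --pt "255 0 0 0 0 0 0" --pt "255 0 0 0 0 0 0" --pt "255 0 0 0 0 0 0" --pt "255 0 0 0 0 0 0" --pt "255 0 0 0 0 0 0" --pt "255 0 0 0 0 0 0" --squeeze 20

```text
time: 18.75
tool_pos: [496.9, -37.4, 107.8]
tcp_rot: [151.8, 90.0, -29.3]
ft_force: [-0.4, -1.1, 4.1]
finger_gap: 15.0
```

```bash
python3 d.py; python3 - <<'E'
from h import *;from bench import snapshot,sense
import pickle
p=snapshot('wrist');pickle.dump(p,open('w14.pkl','wb'))
cv2.imwrite('pics/w14.png',cv2.resize(p['frame'],(800,600)))
E
```

```text
t 18.75 tcp [496.9 -37.4 107.8] jaw -91.1 tilt 0.02 F [-0.43 -1.1   4.14] gap 15.0 q [-10.  -5. 108.  -0.  77.  81.]
```

View pics/w14.png

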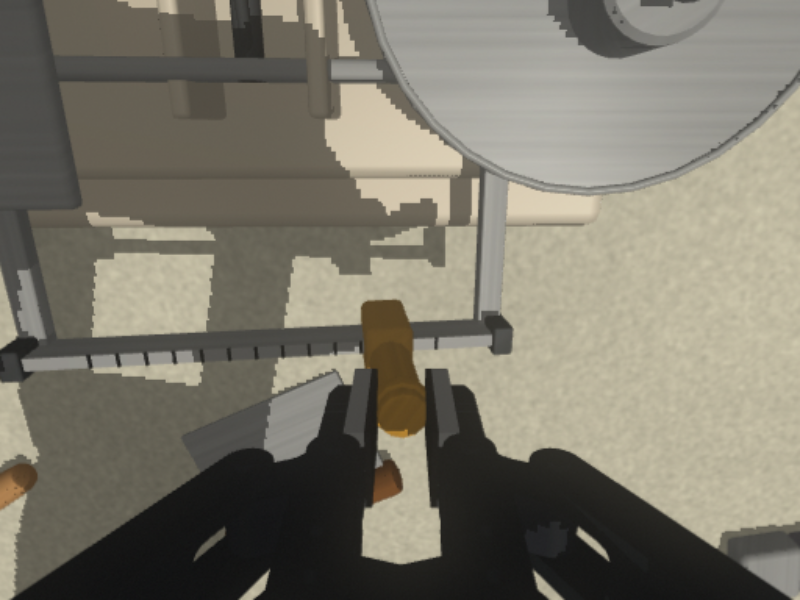

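drive_tool --pt "255 0 -0.005 0 0 0 0" --pt "255 -0.001 -0.015 0 0 0 0" --pt "255 -0.002 -0.027 -0.001 0 0 0" --pt "255 -0.003 -0.039 -0.001 0 0 0" --pt "255 -0.004 -0.05 -0.001 0 0 0" --pt "255 -0.005 -0.058 -0.001 0 0 0" --pt "255 -0.005 -0.062 -0.001 0 0 0" --pt "255 -0.005 -0.062 -0.001 0 0 0" --pt "255 -0.005 -0.062 -0.001 0 0 0" --pt "255 -0.005 -0.062 -0.001 0 0 0"

```text
time: 19.63
tool_pos: [498.2, 25.5, 113.2]
tcp_rot: [-21.6, 89.9, 157.3]
ft_force: [-6.8, 1.5, 10.9]
finger_gap: 14.6
```

```bash
python3 d.py; python3 - <<'E'
from h import *;from bench import snapshot,sense
import pickle
p=snapshot('wrist');pickle.dump(p,open('w15.pkl','wb'))
cv2.imwrite('pics/w15.png',cv2.resize(p['frame'],(800,600)))
E
```

```text
t 19.63 tcp [498.2  25.5 113.2] jaw -91.06 tilt 0.08 F [-6.75  1.55 10.86] gap 14.6 q [ -3.  -5. 107.   0.  78.  88.]
```

View pics/w15.png

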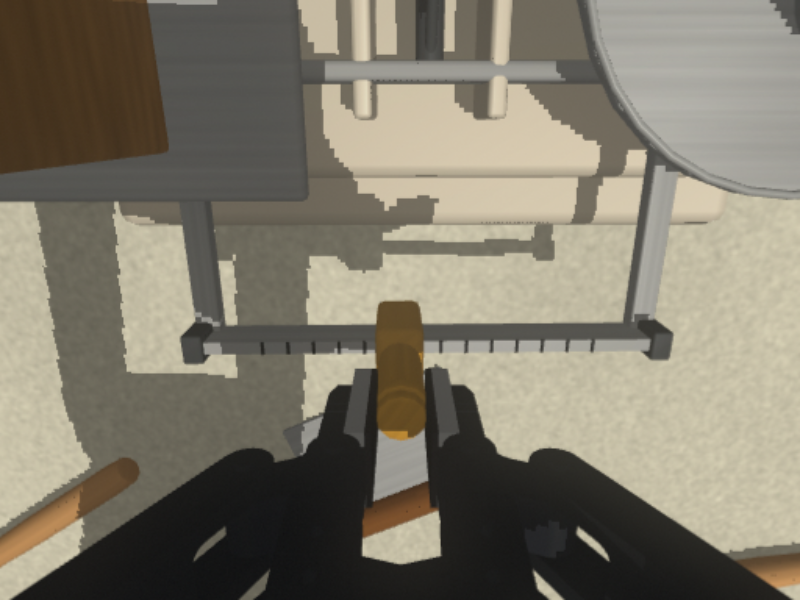

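drive_tool --pt "200 0 0 0 0 0 0" --pt "150 0 0 0 0 0 0" --pt "100 0 0 0 0 0 0" --pt "100 -0.02 0 0 0 0 0" --pt "100 -0.05 0 0 0 0 0" --pt "100 -0.085 0 -0.01 0 0 0" --pt "100 -0.12 0.005 -0.03 0 0 0" --pt "100 -0.14 0.013 -0.05 0 0 0" --pt "100 -0.14 0.013 -0.06 0 0 0" --pt "100 -0.14 0.013 -0.06 0 0 0"

```text
time: 20.52
tool_pos: [561.0, 10.1, 254.0]
tcp_rot: [179.3, 89.8, -1.9]
ft_force: [0.1, 0.4, -0.7]
finger_gap: 51.8
```

drive_tool --pt "100 0 0 0 0 0 0" --pt "100 0 0 0 0 0 0" --pt "100 0 0 0 0 0 0" --pt "100 0 0 0 0 0 0" --pt "100 0 0 0 0 0 0" --pt "100 0 0 0 0 0 0" --pt "100 0 0 0 0 0 0" --pt "100 0 0 0 0 0 0" --pt "100 0 0 0 0 0 0" --pt "100 0 0 0 0 0 0"

```text
time: 21.35
tool_pos: [558.7, 10.6, 252.7]
tcp_rot: [-175.5, 90.0, 3.3]
ft_force: [0.2, -0.1, -0.5]
finger_gap: 51.6
```

```bash
python3 d.py; python3 - <<'E'
from h import *;from bench import snapshot,sense
import pickle
p=snapshot('wrist');pickle.dump(p,open('w16.pkl','wb'))
cv2.imwrite('pics/w16.png',cv2.resize(p['frame'],(800,600)))
crop(p,200,30,100,70,'pics/z16.png')
E
```

```text
t 21.35 tcp [558.7  10.6 252.7] jaw -91.1 tilt 0.0 F [ 0.25 -0.12 -0.5 ] gap 51.6 q [-4.  0. 88.  0. 92. 87.]
pics/z16.png scale 8.0
```

View pics/w16.png

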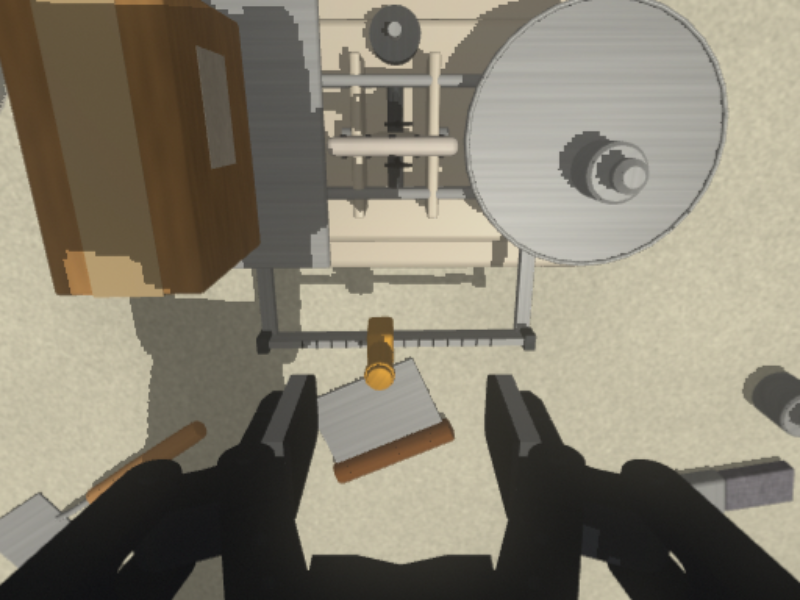

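View pics/z16.png

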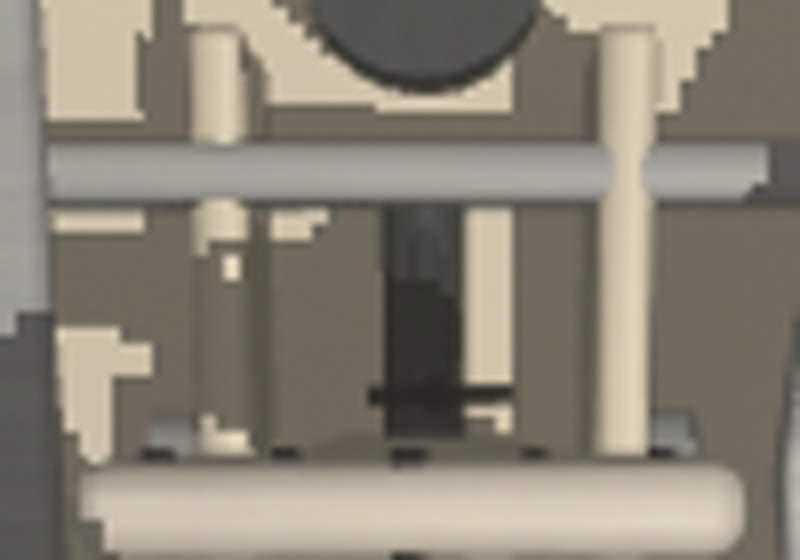

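```bash
cat > tipf.py <<'E'
from h import *
def ana(p,x0,y0,s,marks,row,tip,trow):
    f=lambda a,b:(x0+(a+.5)/s-.5,y0+(b+.5)/s-.5)
    K,D,Rm,t=cam(p);print('camC',(-Rm.T@t).round(1))
    M=onz(p,[f(a,row) for a in marks],200);print('marks y@200',M[:,1].round(2),'x',M[0,0].round(1))
    for z in (180,190,200): 
        T=onz(p,[f(tip,trow)],z)[0];print('tip z',z,T.round(2),'off',(M[len(marks)//2,1]-T[1]).round(2))
E
python3 - <<'E'
from tipf import *;import pickle
p=pickle.load(open('w16.pkl','rb'));ana(p,200,30,8.,[157,285,408,535,662],455,441,395)
E
```

```text
camC [639.9  10.  423.8]
marks y@200 [34.35 23.89 13.84  3.47 -6.91] x 635.1
tip z 180 [639.3   11.14 180.  ] off 2.7
tip z 190 [639.32  11.1  190.  ] off 2.75
tip z 200 [639.35  11.05 200.  ] off 2.79
```

```bash
python3 - <<'E'
from tipf import *;import pickle
p=pickle.load(open('w12.pkl','rb'))
o,d=ray(p,[(130+(542.5)/8-.5,93.5/8-.5)])
s=(639.3-o[0])/d[0,0];print('w12 tip at plane x=639.3',(o+d[0]*s).round(2))
f=lambda a,b:(130+(a+.5)/8-.5,(b+.5)/8-.5)
print(onz(p,[f(98,5),f(367,5),f(633,5)],200).round(1))
E
```

```text
w12 tip at plane x=639.3 [639.3   18.73  77.17]
[[624.1  32.4 200. ]
 [624.   12.  200. ]
 [623.9  -8.2 200. ]]
```

```bash
python3 - <<'E'
from h import *;import pickle
p=pickle.load(open('w16.pkl','rb'))
crop(p,210,65,80,60,'pics/z16b.png')
E
```

```text
pics/z16b.png scale 10.0
```

View pics/z16b.png

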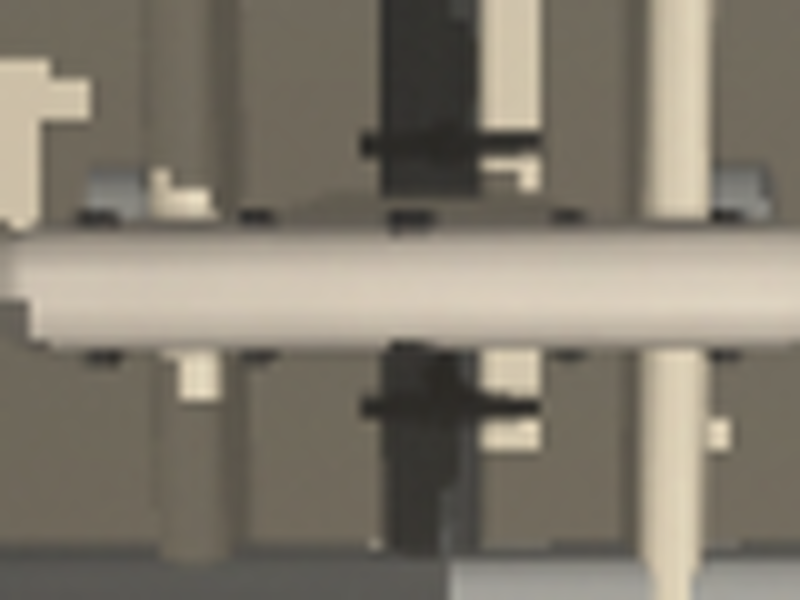

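```bash
python3 - <<'E'
from h import *;import pickle
p=pickle.load(open('w16.pkl','rb'));f=lambda a,b:(210+(a+.5)/10-.5,65+(b+.5)/10-.5)
q=pickle.load(open('w12.pkl','rb'));o,d=ray(q,[(130+(542.5)/8-.5,93.5/8-.5)])
for z in (160,170,180,190):
    T=onz(p,[f(450,407)],z)[0]; s=(T[0]-o[0])/d[0,0]; print(z,T.round(2),'w12',(o+d[0]*s).round(2))
print('mid mark front',onz(p,[f(410,348),f(103,353),f(724,353)],198).round(2))
E
```

```text
160 [619.67  11.75 160.  ] w12 [619.67   0.68 190.04]
170 [620.43  11.68 170.  ] w12 [620.43   1.39 185.64]
180 [621.2   11.62 180.  ] w12 [621.2    2.09 181.24]
190 [621.96  11.55 190.  ] w12 [621.96   2.79 176.84]
mid mark front [[626.46  14.09 198.  ]
 [626.52  34.59 198.  ]
 [625.74  -6.87 198.  ]]
```

```bash
python3 - <<'E'
from h import *;import pickle
p=pickle.load(open('w16.pkl','rb'));print(onz(p,np.array([(379,378)])*.64,153).round(1))
E
python3 d.py 497.5,26,190,-91 497.5,26,113,-91
```

```text
[[496.6  25.4 153. ]]
t 21.4 tcp [558.7  10.6 252.6] jaw -91.1 tilt 0.0 F [-0.47 -0.37 -0.17] gap 51.7 q [-4.  0. 88.  0. 92. 87.]
497.5,26,190,-91 [ 0.0626 -0.0143  0.0615] [-0.0018 -0.      0.    ]
497.5,26,113,-91 [ 0.1396 -0.0143  0.0615] [-0.0018 -0.      0.    ]
```

drive_tool --pt "100 0.01 -0.008 0.03 0 0 0" --pt "100 0.03 -0.014 0.055 0 0 0" --pt "100 0.055 -0.014 0.062 0 0 0" --pt "100 0.085 -0.014 0.062 0 0 0" --pt "100 0.112 -0.014 0.062 0 0 0" --pt "100 0.132 -0.014 0.062 0 0 0" --pt "100 0.139 -0.014 0.062 0 0 0" --pt "100 0.14 -0.014 0.062 0 0 0" --pt "150 0.14 -0.014 0.062 0 0 0" --pt "200 0.14 -0.014 0.062 0 0 0" --squeeze 20

```text
time: 22.23
tool_pos: [498.2, 25.7, 114.4]
tcp_rot: [178.5, 89.9, -2.6]
ft_force: [-0.5, 0.1, 1.0]
finger_gap: 28.7
```

```bash
python3 d.py 498,34.5,113,-91
```

```text
t 22.23 tcp [498.2  25.7 114.4] jaw -91.1 tilt 0.15 F [-0.48  0.14  1.04] gap 28.7 q [ -3.  -5. 107.   0.  78.  88.]
498,34.5,113,-91 [ 0.0014 -0.0088  0.0004] [-0.0018 -0.0026 -0.0001]
```

drive_tool --pt "225 0 0 0 0 0 0" --pt "255 0 0 0 0 0 0" --pt "255 0 0 0 0 0 0" --pt "255 0 -0.003 0 0 0 0" --pt "255 0 -0.006 0 0 0 0" --pt "255 0 -0.009 0 0 0 0" --pt "255 0 -0.009 0 0 0 0" --pt "255 0 -0.009 0 0 0 0" --pt "255 0 -0.009 0 0 0 0" --pt "200 0 -0.009 0 0 0 0"

```text
time: 23.07
tool_pos: [497.7, 34.9, 113.4]
tcp_rot: [-175.7, 89.9, 3.2]
ft_force: [0.2, -0.5, 0.6]
finger_gap: 18.5
```

```bash
python3 d.py
```

```text
t 23.07 tcp [497.7  34.9 113.4] jaw -91.09 tilt 0.08 F [ 0.21 -0.51  0.57] gap 18.5 q [ -2.  -5. 107.   0.  78.  89.]
```

drive_tool --pt "150 0 0 0 0 0 0" --pt "100 0 0 0 0 0 0" --pt "100 -0.01 0 0 0 0 0" --pt "100 -0.03 0 0 0 0 0" --pt "100 -0.06 0 0 0 0 0" --pt "100 -0.1 0.01 -0.02 0 0 0" --pt "100 -0.13 0.02 -0.04 0 0 0" --pt "100 -0.14 0.024 -0.06 0 0 0" --pt "100 -0.14 0.024 -0.062 0 0 0" --pt "100 -0.14 0.024 -0.062 0 0 0"

```text
time: 23.9
tool_pos: [559.6, 9.3, 253.6]
tcp_rot: [-178.7, 89.9, 0.2]
ft_force: [-0.1, 0.9, -1.0]
finger_gap: 52.1
```

drive_tool --pt "100 0 0 0 0 0 0" --pt "100 0 0 0 0 0 0" --pt "100 0 0 0 0 0 0" --pt "100 0 0 0 0 0 0" --pt "100 0 0 0 0 0 0" --pt "100 0 0 0 0 0 0" --pt "100 0 0 0 0 0 0" --pt "100 0 0 0 0 0 0" --pt "100 0 0 0 0 0 0" --pt "100 0 0 0 0 0 0"

```text
time: 24.73
tool_pos: [558.7, 9.5, 252.7]
tcp_rot: [-178.2, 90.0, 0.7]
ft_force: [-0.1, 0.3, 0.5]
finger_gap: 51.7
```

```bash
python3 d.py; python3 - <<'E'
from h import *;from bench import snapshot,sense
import pickle
p=snapshot('wrist');pickle.dump(p,open('w17.pkl','wb'))
cv2.imwrite('pics/w17.png',cv2.resize(p['frame'],(800,600)))
crop(p,210,65,80,60,'pics/z17.png')
E
```

```text
t 24.73 tcp [558.7   9.5 252.7] jaw -91.1 tilt 0.0 F [-0.1   0.31  0.54] gap 51.7 q [-4.  0. 88.  0. 92. 87.]
pics/z17.png scale 10.0
```

View pics/w17.png

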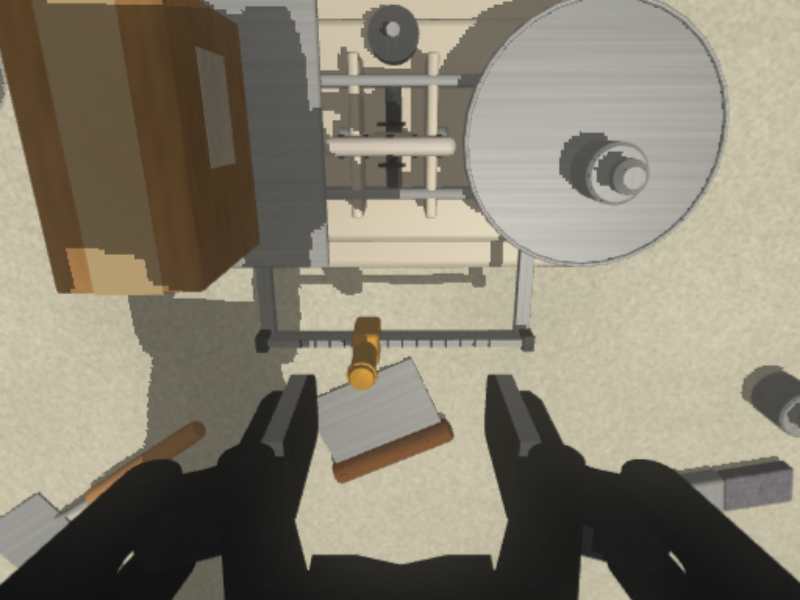

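View pics/z17.png

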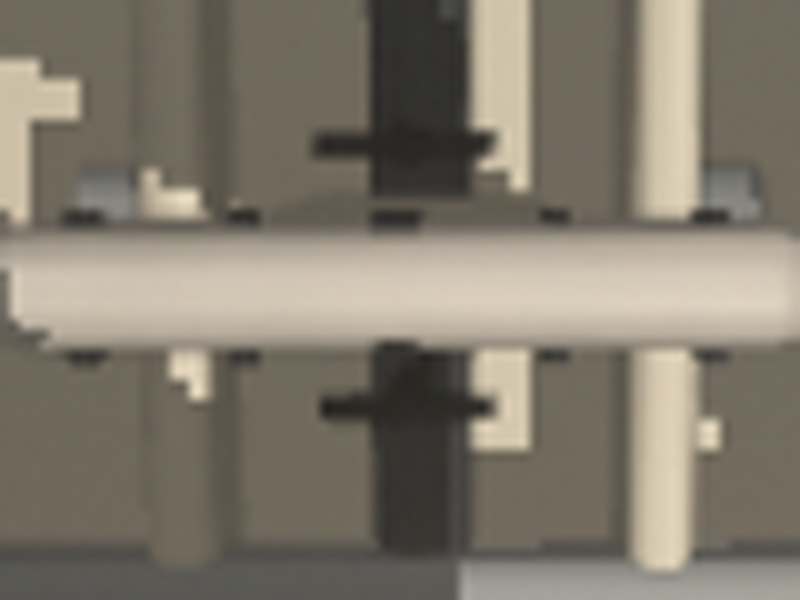

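The pointer now sits about 0.25 mm to the weights side of the middle mark, roughly 1 g. The 9 mm move gave the change I expected, so I'll make one fine correction of about 1 mm.

drive_tool --pt "100 0.01 -0.01 0.03 0 0 0" --pt "100 0.03 -0.02 0.055 0 0 0" --pt "100 0.055 -0.0245 0.062 0 0 0" --pt "100 0.085 -0.0245 0.062 0 0 0" --pt "100 0.112 -0.0245 0.062 0 0 0" --pt "100 0.132 -0.0245 0.062 0 0 0" --pt "100 0.139 -0.0245 0.062 0 0 0" --pt "100 0.14 -0.0245 0.062 0 0 0" --pt "150 0.14 -0.0245 0.062 0 0 0" --pt "200 0.14 -0.0245 0.062 0 0 0" --squeeze 20

```text
time: 25.62
tool_pos: [498.4, 35.1, 114.4]
tcp_rot: [178.1, 89.9, -3.0]
ft_force: [-0.4, 0.2, 1.1]
finger_gap: 28.9
```

```bash
python3 d.py 498,35.9,113,-91
```

```text
t 25.62 tcp [498.4  35.1 114.4] jaw -91.11 tilt 0.15 F [-0.37  0.15  1.08] gap 28.9 q [ -2.  -5. 107.  -0.  78.  89.]
498,35.9,113,-91 [ 0.0014 -0.0008  0.0004] [-0.0018 -0.0026 -0.0001]
```

drive_tool --pt "225 0 0 0 0 0 0" --pt "255 0 0 0 0 0 0" --pt "255 0 0 0 0 0 0" --pt "255 0 -0.0005 0 0 0 0" --pt "255 0 -0.001 0 0 0 0" --pt "255 0 -0.001 0 0 0 0" --pt "255 0 -0.001 0 0 0 0" --pt "255 0 -0.001 0 0 0 0" --pt "255 0 -0.001 0 0 0 0" --pt "200 0 -0.001 0 0 0 0"

```text
time: 26.45
tool_pos: [497.7, 36.2, 113.4]
tcp_rot: [179.4, 89.9, -1.7]
ft_force: [-0.0, -0.1, 0.0]
finger_gap: 18.2
```

```bash
python3 d.py
```

```text
t 26.45 tcp [497.7  36.2 113.4] jaw -91.1 tilt 0.08 F [-0.02 -0.12  0.04] gap 18.2 q [ -2.  -5. 107.  -0.  78.  89.]
```

drive_tool --pt "150 0 0 0 0 0 0" --pt "100 0 0 0 0 0 0" --pt "100 -0.01 0 0 0 0 0" --pt "100 -0.03 0 0 0 0 0" --pt "100 -0.06 0 0 0 0 0" --pt "100 -0.1 0.01 -0.02 0 0 0" --pt "100 -0.13 0.02 -0.04 0 0 0" --pt "100 -0.14 0.022 -0.06 0 0 0" --pt "100 -0.14 0.022 -0.062 0 0 0" --pt "100 -0.14 0.022 -0.062 0 0 0"

```text
time: 27.28
tool_pos: [559.6, 12.8, 253.6]
tcp_rot: [179.7, 89.9, -1.4]
ft_force: [0.2, 0.5, -0.4]
finger_gap: 52.0
```

drive_tool --pt "100 0 0 0 0 0 0" --pt "100 0 0 0 0 0 0" --pt "100 0 0 0 0 0 0" --pt "100 0 0 0 0 0 0" --pt "100 0 0 0 0 0 0" --pt "100 0 0 0 0 0 0" --pt "100 0 0 0 0 0 0" --pt "100 0 0 0 0 0 0" --pt "100 0 0 0 0 0 0" --pt "100 0 0 0 0 0 0"

```text
time: 28.12
tool_pos: [558.7, 13.1, 252.6]
tcp_rot: [162.0, 90.0, -19.1]
ft_force: [-0.3, 0.8, -0.8]
finger_gap: 51.6
```

drive_tool --pt "100 0 0 0 0 0 0" --pt "100 0 0 0 0 0 0" --pt "100 0 0 0 0 0 0" --pt "100 0 0 0 0 0 0" --pt "100 0 0 0 0 0 0" --pt "100 0 0 0 0 0 0" --pt "100 0 0 0 0 0 0" --pt "100 0 0 0 0 0 0" --pt "100 0 0 0 0 0 0" --pt "100 0 0 0 0 0 0"

```text
time: 28.95
tool_pos: [558.7, 13.1, 252.6]
tcp_rot: [25.3, 90.0, -155.8]
ft_force: [-0.9, -0.4, -0.5]
finger_gap: 52.0
```

```bash
python3 d.py; python3 - <<'E'
from h import *;from bench import snapshot,sense
import pickle
p=snapshot('wrist');pickle.dump(p,open('w18.pkl','wb'))
crop(p,210,65,80,60,'pics/z18.png')
p=snapshot('scene');cv2.imwrite('pics/s18.png',cv2.resize(p['frame'],(800,600)))
E
```

```text
t 28.95 tcp [558.7  13.1 252.6] jaw -91.1 tilt 0.0 F [-0.91 -0.37 -0.49] gap 52.0 q [-4.  0. 88. -0. 92. 87.]
pics/z18.png scale 10.0
```

View pics/z18.png

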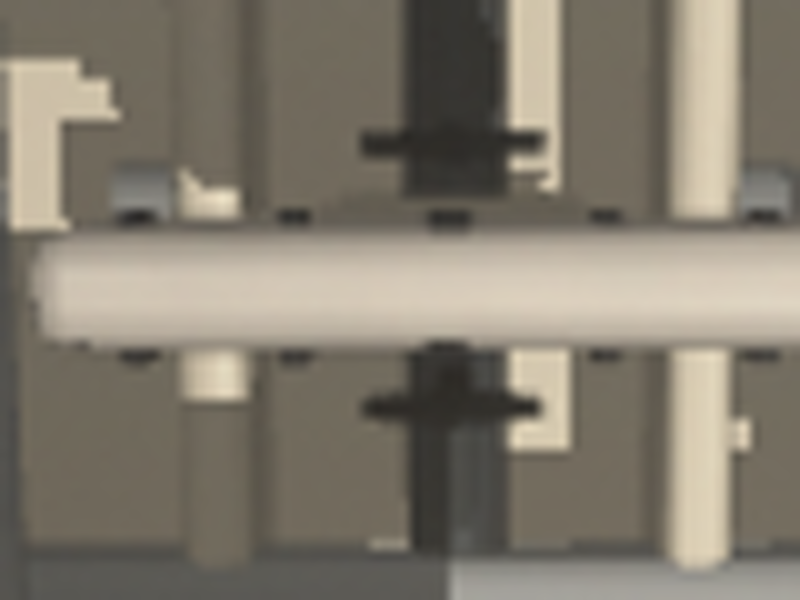

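View pics/s18.png

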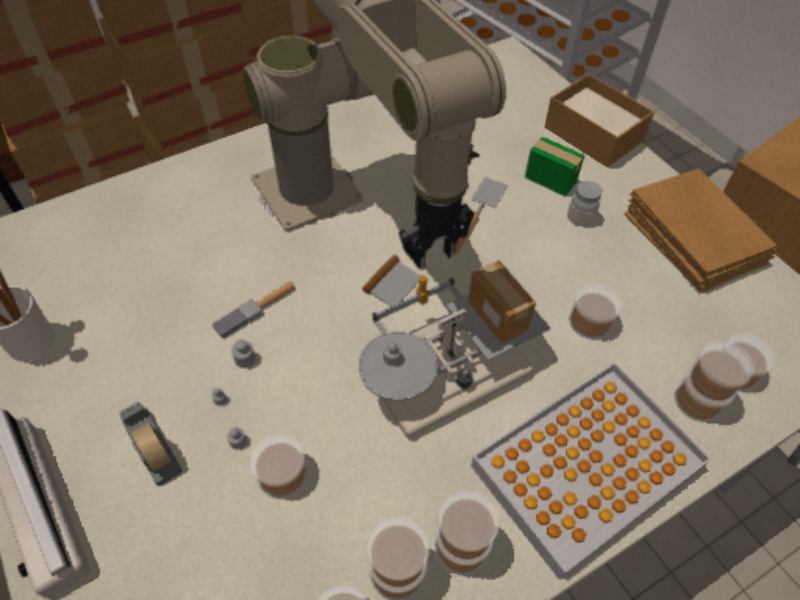

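```bash
python3 -c "
from bench import hand_in;print(hand_in())"
```

```text
the job is handed in; nothing more can be done
None
```

I weighed the carton and handed the job in at about 29 s of the 72 s allowed. It stands upright on the square plate, balanced by one 200 g weight on the round plate and the poise at about 44 g. That puts it at roughly 244 g.

- **Level:** about 2.5 s after I let go of the poise, the pointer was within about 0.1 mm of the middle mark, on both faces of the post. It took two corrections to get there, first about 10 g off and then about 1 g.
- **Carton:** the wrist camera put its centre within about 2 mm of the plate's centre.
- **Everything else:** in the last picture the 500 g, 100 g and other 200 g weights were still standing on the bench. The other things, including the green look-alike, looked undisturbed. The gripper was clear of everything.
- **Off plan:** the fingers closed on the 200 g weight's knob instead of its body, because the pads sat higher than I expected. The weight stayed upright and was set down gently.
- **Disagreement:** the wrist force readings were too noisy to use, suggesting anywhere from about 180 to 370 g. I relied on the balance instead.

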